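# Fit the screen in a strainer tee and screw its ring nut home

## Task

Make the strainer tee ready for service: seat the wire-mesh screen flat in the tee's open mouth, pull tab up, then set the ring nut over it and screw it clockwise until it is tight and clamps the screen firmly. Let go, and leave the loose white pipe coupling and the reel of thread tape where they are.

Things in the scene. Friction and masses are not known exactly. Their poses are not given: they have to be found in the camera images.
- strainer_tee: White pipe tee clamped on a plywood board (112 x 176 x 18 mm), fixed to the bench. Origin: centre of the board's underside, on the neck's axis. x across the board, y along the pipe (45 mm wide at most, its axis 45 mm up; a coupling sits on its +y end, to 128 mm out), z up. The branch points straight up: 56 mm thick up to z = 82 mm, above that the threaded neck.
- seat (a point): Centre of the ledge at the bottom of the mouth's recess, where the screen's underside comes to lie: 105.5 mm above the tee's origin, on the neck's axis; axes as the tee's. The recess is 45.2 mm wide and 4.5 mm deep, with a 1 mm chamfer.
- rim (a point): Centre of the neck's rim, 110 mm above the tee's origin; axes as the tee's. The neck is 49 mm thick. Three thread ribs outside it (3.8 mm thick, thinner where they begin, 56 mm over the crests) begin 1.5 mm under the rim at 0, 120 and 240 deg from the tee's x and sink clockwise (seen from above), 24 mm a turn, for 140 deg each: a common right-hand thread.
- screen: Round wire-mesh screen with a steel rim, 43.2 mm wide, 6 mm thick, 0.05 to 0.1 kg, lying flat, a flat black pull tab standing up in its middle: 10 mm thick along the screen's y, 22 mm wide along x, top 38 mm above the underside. Origin: centre of the underside, z up. Seated, its rim stands 1.5 mm proud of the tee's rim and the tab will stick up through the nut's hole.
- ring_nut: Grey octagonal ring nut lying open end down: 65 mm across flats (70 mm over corners), 28 mm tall, 0.08 to 0.15 kg. Origin: centre of the lower face, z up. Flats face 0, 45, 90 ... deg from its x. Inside (59 mm wide) three lugs, 3 mm thick, centred 8.5 mm above the lower face at 0, 120 and 240 deg from its x, reach in to 26 mm from the axis: 1.3 mm play on the neck.
- nut_top (a point): Centre of the nut's upper face, 28 mm above its origin; the lip there is 5 mm thick with a 34 mm hole. Lowered over the neck, the lugs rest on the ribs, at a height set by the angle; turned clockwise it sinks 24 mm a turn, 100 to 215 deg in all. At the end the lip bears on the screen, this point 11 mm above the seat; the last 20 deg take up 1 mm of play, then 0.5 N m makes it tight.
- thread_tape: Bystander: small reel of thread tape lying flat, 49 mm wide, 17 mm tall; origin at the centre of its underside.
- pvc_coupling: Bystander: white pipe coupling standing on end, 48 mm wide, 50 mm tall; origin at the centre of its foot.
Things that resemble listed ones, but are neither listed nor needed, are in the scene too. What is shaped like the screen but red or yellow is not meant.

How it is judged:
By the outcome, as a careful person would: the job done as asked, in the order asked, and still so for the second after the job is handed in, with the robot touching nothing.
It also fails if it takes over 72 s, if anything falls off the work surface, if the arm or the gripper's body presses on something with over 40 N, if the wrist force passes 120 N, or if a joint passes its speed limit or range.

## Robot

A 7-joint arm with a two-finger parallel gripper is mounted at the origin on the work surface; the furniture and walls round the work are solid. World frame = base frame: x ahead of the robot, y to its left, z up, the work surface at z = 0. Lengths are in m, angles in rad, forces in N, time in s.
With the tool pointing down it reaches from about 0.4 to 0.85 m from the base axis. Payload 4.5 kg.
Tool frame: the origin (TCP) lies midway between the tips of the shut fingers; the grasp point (between the pads) lies 19 mm behind it; z points along the fingers, y is the line along which they close (so a half turn about z gives the same grasp; the last joint's range is limited). The gripper opens to 88 mm and grips with 3 to 60 N. Pads are 18 mm wide; open, the fingers measure 123 mm over their backs; the gripper's body (75 mm by 187 mm) begins 45 mm behind the grasp point.
Start: joints at [1.232, 0.689, -0.195, 1.565, 0.157, 0.902, -0.215], TCP at [0.228, -0.582, 0.239] pointing down, gripper open.
Joint ranges: [-3.01, 3.01], [-0.46, 2.08], [-1.47, 1.51], [0.13, 2.56], [-1, 4.14], [0.04, 2.09], [-2.66, 2.66]. Speed limits (rad/s): [2.57, 2.57, 3.14, 3.14, 3.14, 3.14, 3.14].

## Interface

Orientations are given as a unit quaternion [x, y, z, w].
In Python, from plant import r, eyes, finish_job gives the robot as it stands. The module is installed in compiled form; this text tells all that it offers.
- The arm moves only by the tool move_arm, never from a script. Its argument "motion" is a list of rows, each a list of 7 numbers: the shift along the tool's x, y, z in mm, then the turn, a rotation vector about the tool's x, y, z in degrees, then the closure, from 0 (fully open) to 1 (shut). A call has 1 to 5 rows; each row is the pose to reach, as a shift and turn from the pose commanded when the call began, along the tool's axes at that moment; what a row does not reach only later rows make up. A row lasts 1/8 s, in which the tool goes at most 62.5 mm and 10.7 degrees, less where a joint would pass 70% of its speed; a pose out of reach is approached as far as the arm can. A call with a gripper value outside its range is refused whole. The fingers move at their own pace and stop on an object; "newtons" is the grip in N (left out, the last holds). Time passes only in rows, so rows that repeat a pose let the fingers close. It gives the time, the measured TCP pose, the force, the opening and the grip force at its end, in the units of the state.
- r.get_state(): the state, without advancing time (a new reading comes with each control period).
- eyes.snapshot(name): name is "scene" or "side" or "wrist"; returns a dict with "frame" (384x512x3 uint8, red, green, blue), "z_map" (384x512 float32, m along the optical axis (not along the pixel's ray), 0 where there is no reading), "intrinsics" (3x3 intrinsics, pixels), "world_to_cam" (4x4, takes a point from world to camera coordinates). Camera axes: x right, y down, z forward; pixel columns grow to the right and rows downward; lengths in m; the calibration is good to about 2 mm. A picture is of the moment at which its call begins.
- finish_job(): hands the job in; it is judged then, once.
The state is a dict: "clock": time; "q": joint angles; "qd": joint speeds; "joint_torque": joint torques, N m; "tool_pos": TCP position; "eef_rot": TCP orientation; "contact_force": force on the tool from outside, world axes, zero at the start; "moment": the same for the moment, N m; "opening": opening from 0.0 (shut) to 1.0 (fully open); "finger_force": force on a finger pad.
Only numpy, scipy, OpenCV 4.12 (cv2) and the standard library are available. Lean on these libraries where they do the work, as an engineer would, in place of code of your own. Each camera call takes 0.05 s, during which the arm holds its last target. There are 200 camera calls.

## Working session

There is one attempt and no reset: what is moved stays moved. The work goes in short steps, Python scripts to look and compute and a tool call to move; the robot and the scene stay as the last step left them, time stands still between calls to the robot, and variables do not carry over. Pictures are saved under pics/ and viewed, at most 10 in all, crops included, and the job is handed in when it is done.

Besides the shell and the picture viewer there is one more tool, called as name(argument=value, ...), one argument or row to a line, values as JSON. move_arm: Moves the arm, as the interface text tells. Its arguments: {"type":"object","properties":{"motion":{"type":"array","items":{"type":"array","items":{"type":"number"}}},"newtons":{"type":"number"}},"required":["motion"]}

```bash
mkdir -p pics
cat > h.py <<'E'
import numpy as np, cv2
from plant import r, eyes, finish_job
from scipy.spatial.transform import Rotation as R
def snap(n):
    s=eyes.snapshot(n); K=s["intrinsics"]; z=s["z_map"]
    v,u=np.mgrid[:384,:512]
    P=np.stack([(u-K[0,2])/K[0,0]*z,(v-K[1,2])/K[1,1]*z,z],-1)
    T=np.linalg.inv(s["world_to_cam"])
    s["W"]=P@T[:3,:3].T+T[:3,3]; s["W"][z==0]=np.nan
    return s
def save(img,n): cv2.imwrite("pics/"+n,cv2.cvtColor(img,cv2.COLOR_RGB2BGR))
def st():
    s=r.get_state(); print(round(s["clock"],2),np.round(s["tool_pos"],4),np.round(R.from_quat(s["eef_rot"]).as_matrix(),3).tolist(),np.round(s["contact_force"],1),np.round(s["moment"],2),round(s["opening"],3),s["finger_force"],np.round(s["q"],2))
    return s
E
python3 - <<'E'
from h import *
st()
ims=[]
for n in("scene","side"):
    s=snap(n); np.savez(n+".npz",W=s["W"],f=s["frame"]); ims.append(s["frame"])
    print(n,np.round(np.linalg.inv(s["world_to_cam"])[:3],2).tolist())
for n,i in zip(("scene","side"),ims): save(cv2.resize(i,(800,600)),n+".png")
E
```

```text
0.0 [ 0.2274 -0.5815  0.2379] [[0.931, 0.364, -0.001], [0.364, -0.931, 0.002], [-0.0, -0.002, -1.0]] [ 0.   0.2 -1. ] [ 0.05 -0.    0.01] 1.001 0.0 [ 1.23  0.69 -0.19  1.57  0.16  0.9  -0.22]
scene [[-0.51, -0.57, 0.65, -0.33], [-0.86, 0.35, -0.37, 0.46], [-0.02, -0.74, -0.67, 0.97]]
side [[0.97, -0.13, 0.2, 0.35], [-0.24, -0.46, 0.85, -0.76], [-0.02, -0.88, -0.48, 0.51]]
```

View pics/scene.png

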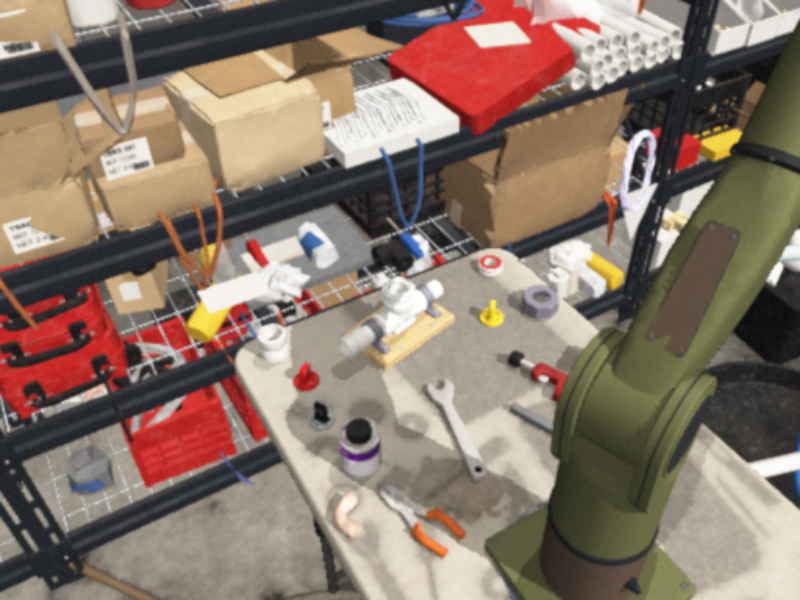

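View pics/side.png

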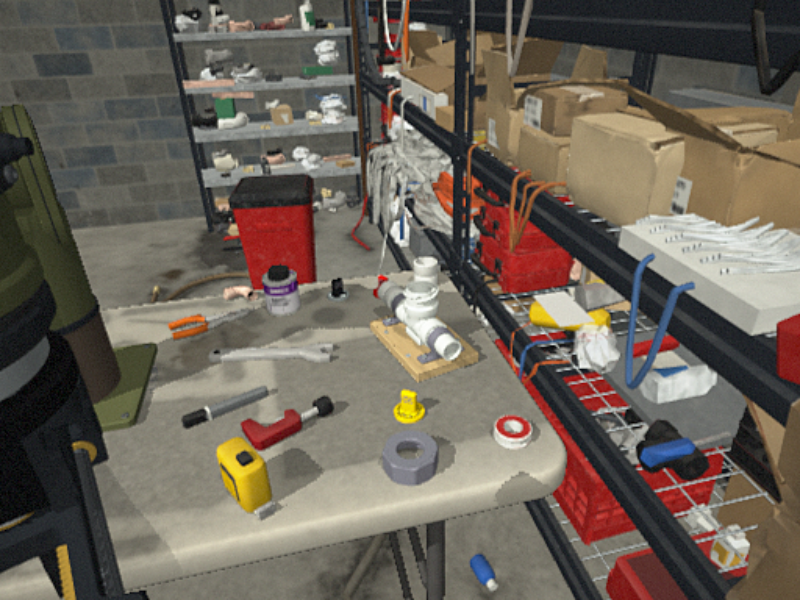

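Scene picture (800x600): tee (400,310), candidates for the screen: black tab with grey rim (320,415), red (306,378), yellow (491,315). The black/steel one fits; red and yellow are excluded by the task. The nut is at (541,300), the only grey ring; the tape at (490,263), the coupling at (272,342).

Run:
```python
from h import *
a=np.load("scene.npz");b=np.load("side.npz")
def box(W,u,v,du,dv,k=1/1.5625):
    u,v,du,dv=[int(x*k) for x in(u,v,du,dv)]
    return W[v-dv:v+dv,u-du:u+du].reshape(-1,3)
def rep(n,P,lo,hi):
    P=P[(P[:,2]>lo)&(P[:,2]<hi)]
    print(n,len(P),np.round(np.median(P,0),4),np.round(P.min(0),4),np.round(P.max(0),4),np.round(P.mean(0),4))
for n,W,L in(("scene",a["W"],dict(scr=(320,415),nut=(541,300),tee=(400,285))),("side",b["W"],dict(scr=(337,288),nut=(410,457),tee=(421,300)))):
    print(n,"table",np.round(np.nanmedian(box(W,*((450,370) if n=="scene" else (300,380)),10,10),0),4))
    rep("scr all",box(W,*L["scr"],20,22),.004,.05)
    rep("scr tab",box(W,*L["scr"],20,22),.015,.05)
    rep("nut all",box(W,*L["nut"],35,35),.006,.05)
    rep("nut top",box(W,*L["nut"],35,35),.025,.032)
    rep("tee neck",box(W,*L["tee"],35,35),.085,.12)
    rep("tee rim",box(W,*L["tee"],35,35),.106,.114)
f=a["f"];c=cv2.resize(f[225:290,165:245],(480,390),interpolation=cv2.INTER_CUBIC)
f=b["f"];d=cv2.resize(f[160:225,180:260],(320,260));d=np.vstack([d,cv2.resize(f[265:315,230:300],(320,130))]) 
save(np.hstack([c,d]),"crop1.png")
```

```text
scene table [ 0.4072 -0.0418  0.0006]
scr all 199 [0.4149 0.1994 0.0083] [0.3814 0.1558 0.004 ] [0.474  0.2269 0.0429] [0.4159 0.199  0.0152]
scr tab 70 [0.4172 0.1991 0.0321] [0.4076 0.1897 0.0151] [0.428  0.2064 0.0429] [0.4169 0.1991 0.0306]
nut all 376 [ 0.4433 -0.2648  0.0274] [ 0.3926 -0.3179  0.0061] [ 0.55   -0.2003  0.0342] [ 0.4469 -0.2666  0.0236]
nut top 209 [ 0.4498 -0.2728  0.0291] [ 0.4148 -0.3054  0.0251] [ 0.4852 -0.2379  0.032 ] [ 0.4494 -0.271   0.029 ]
tee neck 293 [ 0.5298 -0.0126  0.1025] [ 0.5009 -0.0384  0.0854] [0.5597 0.0152 0.1149] [ 0.5313 -0.012   0.1005]
tee rim 109 [ 0.5315 -0.0164  0.1083] [ 0.5009 -0.0384  0.106 ] [0.5597 0.014  0.1137] [ 0.5317 -0.0134  0.1085]
side table [ 0.3304 -0.0524 -0.0014]
scr all 91 [0.4215 0.1941 0.018 ] [0.4037 0.1754 0.0041] [0.4423 0.2068 0.0364] [0.4219 0.1939 0.0187]
scr tab 53 [0.422  0.1951 0.0281] [0.4113 0.1871 0.0151] [0.4326 0.2035 0.0364] [0.4216 0.1955 0.0269]
nut all 821 [ 0.4512 -0.2853  0.026 ] [ 0.4193 -0.3065  0.0061] [ 0.4872 -0.2377  0.0299] [ 0.4518 -0.2796  0.0226]
nut top 506 [ 0.4528 -0.275   0.0268] [ 0.4197 -0.3057  0.0251] [ 0.4871 -0.2377  0.0299] [ 0.4532 -0.2736  0.0268]
tee neck 315 [ 0.5348 -0.0237  0.1007] [ 0.5075 -0.0413  0.0851] [0.5631 0.013  0.1094] [ 0.5347 -0.0173  0.0991]
tee rim 48 [ 0.5344 -0.0188  0.1074] [ 0.512  -0.0377  0.1061] [0.5607 0.0107 0.1094] [ 0.5353 -0.0151  0.1075]
```

View pics/crop1.png

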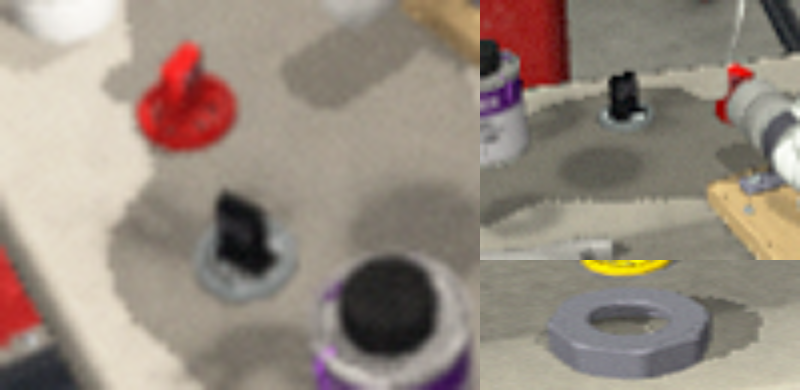

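The crop confirms it: black tab on a steel-grey rim (245,250) is the screen, next to the red decoy (185,95). The nut (630,320) is a plain grey octagon.

```bash
cat >> h.py <<'E'
def go(x,y,z,yaw=None):
    "tool-frame shift (mm) and rotvec (deg) from the current pose to tcp x,y,z pointing down with tool x at yaw deg"
    s=r.get_state(); M=R.from_quat(s["eef_rot"]).as_matrix()
    d=M.T@(np.array([x,y,z])-s["tool_pos"])*1000
    y0=np.degrees(np.arctan2(M[1,0],M[0,0])); yaw=y0 if yaw is None else yaw
    T=R.from_euler("z",yaw,degrees=True).as_matrix()@np.diag([1,-1,-1.])
    print("shift",np.round(d,1),"rot",np.round(np.degrees(R.from_matrix(M.T@T).as_rotvec()),1),"yaw0",round(y0,1),"q7",np.round(s["q"][6],2))
E
python3 - <<'E'
from h import *
a=np.load("scene.npz");b=np.load("side.npz")
s=r.get_state();w=eyes.snapshot("wrist");C=np.linalg.inv(w["world_to_cam"])
M=R.from_quat(s["eef_rot"]).as_matrix()
print("cam in tool",np.round(M.T@(C[:3,3]-s["tool_pos"]),3),np.round(M.T@C[:3,:3],2).tolist(),np.round(w["intrinsics"],0).tolist())
for n,W in(("scene",a["W"]),("side",b["W"])):
    P=W.reshape(-1,3);P=P[np.isfinite(P[:,0])]
    def near(x,y,R_,lo,hi): return P[(np.hypot(P[:,0]-x,P[:,1]-y)<R_)&(P[:,2]>lo)&(P[:,2]<hi)]
    t=near(.419,.197,.02,.02,.045)[:,:2]; e,v=np.linalg.eigh(np.cov(t.T)); print(n,"tab ang",np.degrees(np.arctan2(v[1,1],v[0,1])),np.sqrt(e))
    q=near(.419,.197,.2,.05,.3); 
    H,xe,ye=np.histogram2d(q[:,0],q[:,1],bins=[np.arange(.22,.62,.02),np.arange(.0,.4,.02)])
    for i,j in zip(*np.where(H>2)):
        k=(q[:,0]>=xe[i])&(q[:,0]<xe[i+1])&(q[:,1]>=ye[j])&(q[:,1]<ye[j+1]); print((round(xe[i],2),round(ye[j],2),round(q[k,2].max(),3)),end=" ")
    print()
go(.36,.12,.28,0); go(.53,-.013,.26,0)
E
```

```text
cam in tool [ 0.074 -0.001 -0.146] [[0.0, -0.96, -0.29], [1.0, -0.0, 0.0], [-0.0, -0.29, 0.96]] [[302.0, 0.0, 256.0], [0.0, 302.0, 193.0], [0.0, 0.0, 1.0]]
scene tab ang -145.08152750090278 [0.00284487 0.00653011]
(np.float64(0.28), np.float64(0.14), np.float64(0.068)) (np.float64(0.28), np.float64(0.16), np.float64(0.088)) (np.float64(0.28), np.float64(0.18), np.float64(0.088)) (np.float64(0.28), np.float64(0.2), np.float64(0.072)) (np.float64(0.3), np.float64(0.14), np.float64(0.071)) (np.float64(0.3), np.float64(0.16), np.float64(0.089)) (np.float64(0.3), np.float64(0.18), np.float64(0.09)) (np.float64(0.3), np.float64(0.2), np.float64(0.071)) (np.float64(0.32), np.float64(0.14), np.float64(0.075)) (np.float64(0.32), np.float64(0.16), np.float64(0.088)) (np.float64(0.32), np.float64(0.18), np.float64(0.087)) (np.float64(0.32), np.float64(0.2), np.float64(0.071)) (np.float64(0.34), np.float64(0.18), np.float64(0.072)) (np.float64(0.48), np.float64(0.04), np.float64(0.057)) (np.float64(0.48), np.float64(0.06), np.float64(0.063)) (np.float64(0.48), np.float64(0.08), np.float64(0.068)
[... 1602 characters left out ...]
64(0.061)) (np.float64(0.48), np.float64(0.08), np.float64(0.061)) (np.float64(0.48), np.float64(0.1), np.float64(0.063)) (np.float64(0.5), np.float64(0.0), np.float64(0.059)) (np.float64(0.5), np.float64(0.02), np.float64(0.064)) (np.float64(0.5), np.float64(0.04), np.float64(0.064)) (np.float64(0.5), np.float64(0.06), np.float64(0.065)) (np.float64(0.5), np.float64(0.08), np.float64(0.065)) (np.float64(0.5), np.float64(0.1), np.float64(0.065)) (np.float64(0.52), np.float64(0.04), np.float64(0.065)) (np.float64(0.52), np.float64(0.06), np.float64(0.062)) 
shift [ 379.1 -605.2  -41.1] rot [-0.1  0.  21.4] yaw0 21.4 q7 -0.22
shift [ 489.  -419.4  -21.4] rot [-0.1  0.  21.4] yaw0 21.4 q7 -0.22
```

```bash
python3 -c "
from h import *
go(.452,-.272,.18)"
```

```text
shift [ 322.  -206.5   58.4] rot [-0.1  0.  -0. ] yaw0 21.4 q7 -0.22
```

move_arm(
  motion=[
    [322,-206,58,0,0,0,0],
    [322,-206,58,0,0,0,0],
    [322,-206,58,0,0,0,0],
    [322,-206,58,0,0,0,0],
    [322,-206,58,0,0,0,0],
  ],
)

```text
clock: 0.78
tool_pos: [0.4104, -0.3306, 0.1915]
eef_rot: [0.983, 0.185, 0.0, 0.0]
contact_force: [0.8, -0.5, -0.4]
opening: 1.001
finger_force: 0.0
```

move_arm(
  motion=[
    [80,-50,0,0,0,0,0],
    [80,-50,0,0,0,0,0],
    [80,-50,0,0,0,0,0],
  ],
)

```text
clock: 1.15
tool_pos: [0.4676, -0.2535, 0.1917]
eef_rot: [0.982, 0.188, 0.001, -0.001]
contact_force: [-0.5, -0.7, 0.2]
opening: 1.0
finger_force: 0.0
```

```bash
python3 -c "
from h import *
st()
s=snap('wrist');np.savez('nut.npz',W=s['W'],f=s['frame']);save(s['frame'],'nut.png')
P=s['W'].reshape(-1,3);P=P[(np.hypot(P[:,0]-.452,P[:,1]+.272)<.06)&(P[:,2]>.022)&(P[:,2]<.034)]
print(len(P),np.median(P[:,2]))
p=(P[:,:2]*1e4).astype(np.float32);print(cv2.minEnclosingCircle(p))
c=np.array(cv2.minEnclosingCircle(p)[0])/1e4
d=P[:,:2]-c
best=[]
for a in range(45):
    n=np.radians(a+np.arange(8)*45);h=[np.percentile(d@[np.cos(t),np.sin(t)],99.3) for t in n];best.append((sum(h),a,np.round(h,4)))
print(min(best,key=lambda t:t[0])); go(.452,-.272,.18)
go(.418,.197,.2,30)
"
```

```text
1.15 [ 0.4676 -0.2535  0.1917] [[0.929, 0.37, 0.001], [0.37, -0.929, 0.001], [0.001, -0.001, -1.0]] [-0.5 -0.7  0.2] [-0.01  0.03 -0.02] 1.0 0.0 [ 0.49  0.63 -0.12  1.9   0.12  0.62 -0.91]
2207 0.02790802810521925
((4537.01123046875, -2712.102783203125), 345.1362609863281)
(np.float64(0.253372620013836), 14, array([0.0323, 0.0322, 0.0315, 0.0314, 0.0312, 0.0314, 0.0315, 0.032 ]))
shift [-18.8   9.9  11.7] rot [-0.  0. -0.] yaw0 21.5 q7 -0.91
shift [ 121.4 -439.    -8.3] rot [-0.   0.  -8.5] yaw0 21.5 q7 -0.91
```

View pics/nut.png

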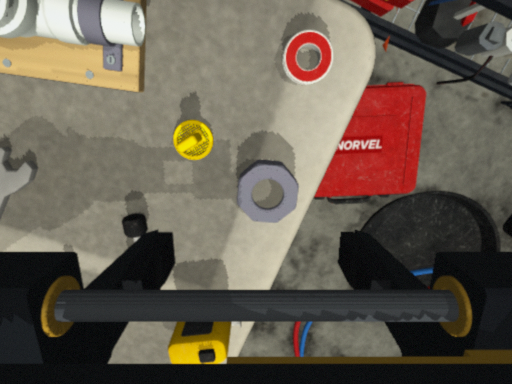

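Wrist picture: nut at (268,190), octagon; top 27.9 mm high and ~65 mm across flats, so it checks out; flats at 14° + 45k. Now the screen.

move_arm(
  motion=[
    [121,-439,0,0,0,-8.5,0],
    [121,-439,0,0,0,-8.5,0],
    [121,-439,0,0,0,-8.5,0],
    [121,-439,0,0,0,-8.5,0],
    [121,-439,0,0,0,-8.5,0],
  ],
)

```text
clock: 1.82
tool_pos: [0.4332, 0.0536, 0.1919]
eef_rot: [0.967, 0.255, 0.0, 0.001]
contact_force: [0.7, 0.7, 0.1]
opening: 1.0
finger_force: 0.0
```

```bash
python3 -c "
from h import *
st();go(.418,.197,.17,30)"
```

```text
1.82 [0.4332 0.0536 0.1919] [[0.869, 0.494, 0.0], [0.494, -0.869, -0.001], [-0.0, 0.001, -1.0]] [0.7 0.7 0.1] [ 0.02 -0.1  -0.02] 1.0 0.0 [-0.18  0.54 -0.07  2.17  0.09  0.44 -1.38]
shift [  57.7 -132.2   21.7] rot [ 0.1  0.  -0.4] yaw0 29.6 q7 -1.38
```

move_arm(
  motion=[
    [58,-132,20,0,0,0,0.3],
    [58,-132,20,0,0,0,0.3],
    [58,-132,20,0,0,0,0.3],
    [58,-132,20,0,0,0,0.3],
  ],
)

```text
clock: 2.33
tool_pos: [0.4182, 0.1973, 0.1716]
eef_rot: [0.966, 0.258, -0.0, 0.0]
contact_force: [0.2, -0.5, 0.2]
opening: 0.699
finger_force: 0.0
```

```bash
python3 -c "
from h import *
st()
s=snap('wrist');W=s['W'];f=s['frame']
D=np.hypot(W[...,0]-.419,W[...,1]-.197)
m=(D<.035)&(W[...,2]>.003)&(W[...,2]<.045);P=W[m];print(len(P))
rim=P[P[:,2]<.012];print('rim circ',cv2.minEnclosingCircle((P[P[:,2]<.01][:,:2]*1e4).astype(np.float32)), np.median(rim[:,2]))
t=P[P[:,2]>.034];print('tab top',len(t),t.mean(0),np.median(t[:,2]),cv2.minAreaRect((t[:,:2]*1e4).astype(np.float32)))
v,u=np.where(m);print(u.min(),u.max(),v.min(),v.max())
c=f[max(v.min()-40,0):v.max()+40,max(u.min()-40,0):u.max()+40];save(cv2.resize(c,None,fx=3.5,fy=3.5),'scr.png')
"
```

```text
2.33 [0.4182 0.1973 0.1716] [[0.867, 0.498, 0.0], [0.498, -0.867, -0.001], [-0.0, 0.001, -1.0]] [ 0.2 -0.5  0.2] [-0.09 -0.04 -0.03] 0.699 0.0 [-0.52  0.6  -0.03  2.12  0.04  0.43 -1.63]
1058
rim circ ((4212.20849609375, 1991.72802734375), 217.68572998046875) 0.005418252362486664
tab top 215 [0.42190293 0.19955825 0.03710604] 0.037253885938064835 ((4213.5576171875, 1992.7752685546875), (220.1634063720703, 95.51380920410156), 26.706186294555664)
237 276 152 192
```

View pics/scr.png

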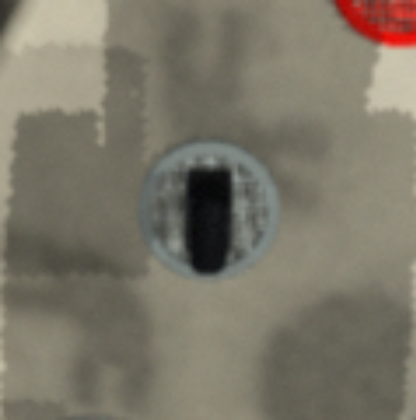

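Crop: black tab in steel rim, centred (208,208); sizes check (43.5 mm wide, tab 22 x 10 mm, top at 37 mm). Grasp it.

move_arm(
  motion=[
    [3.5,0,60,0,0,3,0.5],
    [3.5,0,120,0,0,3,0.5],
    [3.5,0,150,0,0,3,0.5],
    [3.5,0,161,0,0,3,0.5],
    [3.5,0,161,0,0,3,0.5],
  ],
)

```text
clock: 3.0
tool_pos: [0.4232, 0.1963, 0.0113]
eef_rot: [0.973, 0.23, -0.002, 0.002]
contact_force: [-0.0, -0.0, -0.4]
opening: 0.502
finger_force: 0.0
```

move_arm(
  motion=[
    [0,0,0,0,0,0,1],
    [0,0,0,0,0,0,1],
    [0,0,0,0,0,0,1],
    [0,0,0,0,0,0,1],
    [0,0,0,0,0,0,1],
  ],
  newtons=20,
)

```text
clock: 3.62
tool_pos: [0.4226, 0.1999, 0.0123]
eef_rot: [0.973, 0.232, -0.001, 0.001]
contact_force: [0.4, -0.8, 2.4]
opening: 0.113
finger_force: 20.0
```

```bash
python3 -c "
from h import *
st();go(.45,.05,.24,27);go(.534,-.013,.24,27)"
```

```text
3.62 [0.4226 0.1999 0.0123] [[0.892, 0.452, -0.002], [0.452, -0.892, -0.002], [-0.003, 0.0, -1.0]] [ 0.4 -0.8  2.4] [-0.24 -0.1  -0.06] 0.113 19.987495844252408 [-0.54  0.93 -0.01  2.17  0.13  0.04 -1.78]
shift [ -43.8  146.2 -227.5] rot [ 0.   0.2 -0.2] yaw0 26.8 q7 -1.78
shift [   2.7  240.3 -227.6] rot [ 0.   0.2 -0.2] yaw0 26.8 q7 -1.78
```

move_arm(
  motion=[
    [0,0,-60,0,0,0,1],
    [0,0,-120,0,0,0,1],
    [0,0,-180,0,0,0,1],
    [0,0,-228,0,0,0,1],
    [0,50,-228,0,0,0,1],
  ],
)

```text
clock: 4.25
tool_pos: [0.4467, 0.1603, 0.2437]
eef_rot: [0.972, 0.237, 0.003, -0.002]
contact_force: [0.3, 0.4, -1.4]
opening: 0.109
finger_force: 20.0
```

move_arm(
  motion=[
    [0,60,0,0,0,0,1],
    [0,100,0,0,0,0,1],
    [0,130,0,0,0,0,1],
    [0,130,0,0,0,0,1],
    [0,130,0,0,0,0,1],
  ],
)

```text
clock: 4.88
tool_pos: [0.5035, 0.041, 0.2398]
eef_rot: [0.972, 0.233, -0.002, -0.0]
contact_force: [-0.3, 1.2, -0.9]
opening: 0.11
finger_force: 20.0
```

```bash
python3 -c "
from h import *
s=st();M=R.from_quat(s['eef_rot']).as_matrix()
w=snap('wrist');save(w['frame'],'held.png');W=w['W'];np.savez('held.npz',W=W,f=w['frame'])
D=np.hypot(W[...,0]-.534,W[...,1]+.013);P=W[(D<.045)&(W[...,2]>.104)&(W[...,2]<.114)]
print(len(P),np.median(P,0),cv2.minEnclosingCircle((P[:,:2]*1e4).astype(np.float32)))
"
```

```text
4.88 [0.5035 0.041  0.2398] [[0.891, 0.453, -0.004], [0.453, -0.891, -0.001], [-0.004, -0.001, -1.0]] [-0.3  1.2 -0.9] [ 0.02  0.02 -0.02] 0.11 19.983291691169143 [-0.09  0.53 -0.13  1.92  0.1   0.7  -1.38]
1309 [ 0.53503495 -0.01399712  0.10598042] ((5350.40771484375, -123.40493774414062), 284.7489929199219)
```

View pics/held.png

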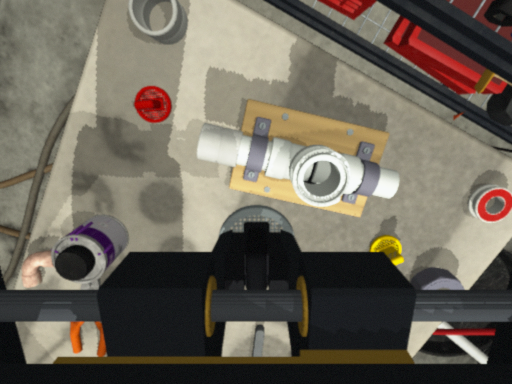

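The picture shows the screen hanging level in the fingers (front edge at (255,208)) and the mouth at (320,178). Fit both circles.

```bash
cat > fit.py <<'E'
from h import *
from scipy.optimize import least_squares as LS
s=r.get_state();M=R.from_quat(s['eef_rot']).as_matrix()
d=np.load('held.npz');W=d['W'];f=d['f']
T=(W-s['tool_pos'])@M*1000
m=(np.hypot(T[...,0],T[...,1])<26)&(T[...,2]>0)&(T[...,2]<14)
P=T[m];print(len(P),np.percentile(P[:,2],[5,25,50,75,95]))
hull=cv2.convexHull(P[:,:2].astype(np.float32))[:,0]
h=hull[hull[:,0]>3]
o=LS(lambda c:np.hypot(*(h-c).T)-21.6,[0,0],loss='soft_l1');print('screen ctr in tool',o.x,np.round(o.fun,1)); 
D=np.hypot(W[...,0]-.535,W[...,1]+.0135);Q=W[(D<.027)&(W[...,2]>.1075)&(W[...,2]<.1135)]
hz=Q[:,2];print('rim z',np.percentile(hz,[5,50,95]))
hq=cv2.convexHull((Q[:,:2]*1000).astype(np.float32))[:,0]
o=LS(lambda c:np.hypot(*(hq-c[:2]).T)-c[2],[535,-13.5,24.5],loss='soft_l1');print('tee rim',o.x,np.abs(o.fun).max())
q=Q[:,:2]*1000;x=o.x[:2];dd=q-x;a=np.arctan2(dd[:,1],dd[:,0]);rr=np.hypot(*dd.T)
print([ (round(rr[k].min(),1),round(rr[k].max(),1)) for b in range(8) for k in [(a>=-np.pi+b*np.pi/4)&(a<-np.pi+(b+1)*np.pi/4)] if k.any()])
E
python3 fit.py
```

```text
1390 [ 2.76300141  6.27854924  7.01031174  8.3415605  10.47876728]
screen ctr in tool [-1.17436891 -0.11609746] [ 0.1  0.1  0.2  0.3 -0.1 -0.1 -0.1 -0.1 -0.1 -0.1 -0.1 -0.1 -0.2 -0.4
 -0.4 -0.2 -0.1 -0.1 -0.2 -0.2  0.1 -0.1 -0.1  0.   0.1 -0.   0.3]
rim z [0.10767154 0.10917714 0.11042845]
tee rim [535.26541686 -12.27032937  24.84375355] 1.8407469074166656
[(np.float64(22.2), np.float64(24.5)), (np.float64(22.3), np.float64(26.7)), (np.float64(22.2), np.float64(24.5)), (np.float64(20.0), np.float64(26.4)), (np.float64(22.7), np.float64(26.6)), (np.float64(22.4), np.float64(24.8)), (np.float64(22.0), np.float64(26.0)), (np.float64(22.5), np.float64(24.3))]
```

```bash
python3 -c "
from h import *
go(.5364,-.0119,.160,26.9)"
```

```text
shift [ 5.4 62.6 79.8] rot [-0.1  0.2  0.1] yaw0 27.0 q7 -1.38
```

move_arm(
  motion=[
    [5.4,50,20,-0.1,0.2,0,1],
    [5.4,62.5,60,-0.1,0.2,0,1],
    [5.4,62.5,80,-0.1,0.2,0,1],
    [5.4,62.5,80,-0.1,0.2,0,1],
    [5.4,62.5,80,-0.1,0.2,0,1],
  ],
)

```text
clock: 5.55
tool_pos: [0.5375, -0.0123, 0.1608]
eef_rot: [0.972, 0.233, 0.001, 0.001]
contact_force: [-0.1, -0.0, -1.3]
opening: 0.108
finger_force: 20.0
```

```bash
python3 -c "
from h import *
w=snap('wrist');np.savez('held.npz',W=w['W'],f=w['frame'])
exec(open('fit.py').read())
st();go(.5364,-.0119,.118,26.9)"
```

```text
1378 [ 3.38708759  6.44070771  7.20971489  8.39805852 10.61967597]
screen ctr in tool [-1.16021534 -0.83164453] [ 0.3  0.1  0.  -0.  -0.  -0.  -0.   0.  -0.  -0.1 -0.2 -0.1 -0.1 -0.1
 -0.  -0.3 -0.3 -0.1 -0.1 -0.2 -0.1 -0.1  0.1 -0.1 -0.  -0.   0.1  0.2]
rim z [0.10781061 0.1092431  0.11028039]
tee rim [535.22360685 -12.12284135  24.840482  ] 1.6431285145392636
[(np.float64(22.6), np.float64(24.7)), (np.float64(22.5), np.float64(26.5)), (np.float64(22.6), np.float64(26.2)), (np.float64(22.4), np.float64(24.7)), (np.float64(22.3), np.float64(25.7))]
5.6 [ 0.5377 -0.0126  0.1611] [[0.891, 0.453, 0.003], [0.453, -0.891, -0.001], [0.002, 0.002, -1.0]] [ 0.6 -0.8 -0. ] [ 0.02 -0.02 -0.01] 0.11 19.9831597879529 [ 0.    0.69 -0.11  1.91  0.14  0.55 -1.3 ]
shift [-1.  -1.3 43.1] rot [ 0.1 -0.1  0.1] yaw0 27.0 q7 -1.3
```

move_arm(
  motion=[
    [-1,-1,18,0,0,0,1],
    [-1,-1,30,0,0,0,1],
    [-1,-1,34,0,0,0,1],
    [-1,-1,36,0,0,0,1],
    [-1,-1,38,0,0,0,1],
  ],
)

```text
clock: 6.22
tool_pos: [0.5362, -0.0132, 0.1223]
eef_rot: [0.973, 0.232, 0.001, 0.001]
contact_force: [-0.4, 0.3, -0.3]
opening: 0.116
finger_force: 20.0
```

move_arm(
  motion=[
    [0,0,1,0,0,0,1],
    [0,0,2,0,0,0,1],
    [0,0,3,0,0,0,1],
    [0,0,4,0,0,0,1],
    [0,0,4,0,0,0,1],
  ],
)

```text
clock: 6.85
tool_pos: [0.5362, -0.0129, 0.118]
eef_rot: [0.973, 0.232, 0.001, 0.001]
contact_force: [0.3, 1.9, -1.6]
opening: 0.109
finger_force: 20.0
```

```bash
python3 -c "
from h import *
st()"
```

```text
6.85 [ 0.5362 -0.0129  0.118 ] [[0.892, 0.452, 0.002], [0.452, -0.892, -0.001], [0.001, 0.002, -1.0]] [ 0.3  1.9 -1.6] [ 0.31 -0.2   0.03] 0.109 19.982831950765103 [-0.01  0.76 -0.09  1.94  0.15  0.45 -1.31]
```

move_arm(
  motion=[
    [0,0.3,0.5,0,0,0,1],
    [0,0.3,1,0,0,0,1],
    [0,0.3,1.5,0,0,0,1],
    [0,0.3,2,0,0,0,1],
  ],
)

```text
clock: 7.35
tool_pos: [0.5363, -0.013, 0.1177]
eef_rot: [0.973, 0.232, 0.001, 0.001]
contact_force: [-3.1, 3.2, 19.4]
opening: 0.115
finger_force: 20.0
```

```bash
python3 -c "
from h import *
st()"
```

```text
7.35 [ 0.5363 -0.013   0.1177] [[0.892, 0.452, 0.003], [0.452, -0.892, -0.001], [0.002, 0.002, -1.0]] [-3.1  3.2 19.4] [ 0.56  0.79 -0.  ] 0.115 19.987940147984773 [-0.01  0.76 -0.09  1.94  0.15  0.45 -1.31]
```

Stopped at the expected seat height with ~19 N. Release, back off and look.

move_arm(
  motion=[
    [0,0,-1,0,0,0,0.6],
    [0,0,-1,0,0,0,0.6],
    [0,0,-1,0,0,0,0.6],
    [0,0,-50,0,0,0,0.6],
    [0,0,-90,0,0,0,0],
  ],
)

```text
clock: 7.98
tool_pos: [0.5356, -0.0136, 0.2068]
eef_rot: [0.973, 0.232, -0.0, 0.001]
contact_force: [-0.0, -0.1, -0.1]
opening: 0.491
finger_force: 0.0
```

move_arm(
  motion=[
    [0,0,0,0,0,0,0],
    [0,0,0,0,0,0,0],
  ],
)

```text
clock: 8.22
tool_pos: [0.5352, -0.0136, 0.2054]
eef_rot: [0.973, 0.232, -0.0, 0.001]
contact_force: [-0.6, -0.3, 0.2]
opening: 0.715
finger_force: 0.0
```

```bash
python3 -c "
from h import *
st()
s=snap('wrist');W=s['W'];f=s['frame']
D=np.hypot(W[...,0]-.5352,W[...,1]+.0122);m=(D<.03)&(W[...,2]>.1)
v,u=np.where(m);c=f[max(v.min()-10,0):v.max()+10,u.min()-10:u.max()+10];save(cv2.resize(c,None,fx=4,fy=4),'seat.png')
P=W[(D<.0205)&(W[...,2]>.1)];z=P[P[:,2]<.12];A=np.c_[z[:,:2]-[.5352,-.0122],np.ones(len(z))]
print('screen plane',np.linalg.lstsq(A,z[:,2],rcond=None)[0],len(z))
t=P[P[:,2]>.138];print('tab',t.mean(0),np.percentile(t[:,2],[5,50,95]),cv2.minAreaRect((t[:,:2]*1e4).astype(np.float32)))
ring=W[(D>.0222)&(D<.0245)&(W[...,2]>.1)];print('rim z',np.median(ring[:,2]))
"
```

```text
8.22 [ 0.5352 -0.0136  0.2054] [[0.892, 0.452, -0.0], [0.452, -0.892, -0.002], [-0.001, 0.001, -1.0]] [-0.6 -0.3  0.2] [ 0.03  0.   -0.04] 0.715 0.0 [ 0.02  0.62 -0.13  1.87  0.12  0.66 -1.29]
screen plane [0.03984134 0.03041047 0.11017779] 1195
tab [ 0.54585242 -0.00709312  0.24381823] [0.14135043 0.29527943 0.29695758] ((5421.0302734375, -122.71389770507812), (310.26312255859375, 228.65310668945312), 45.68324279785156)
rim z 0.30247442379757133
```

View pics/seat.png

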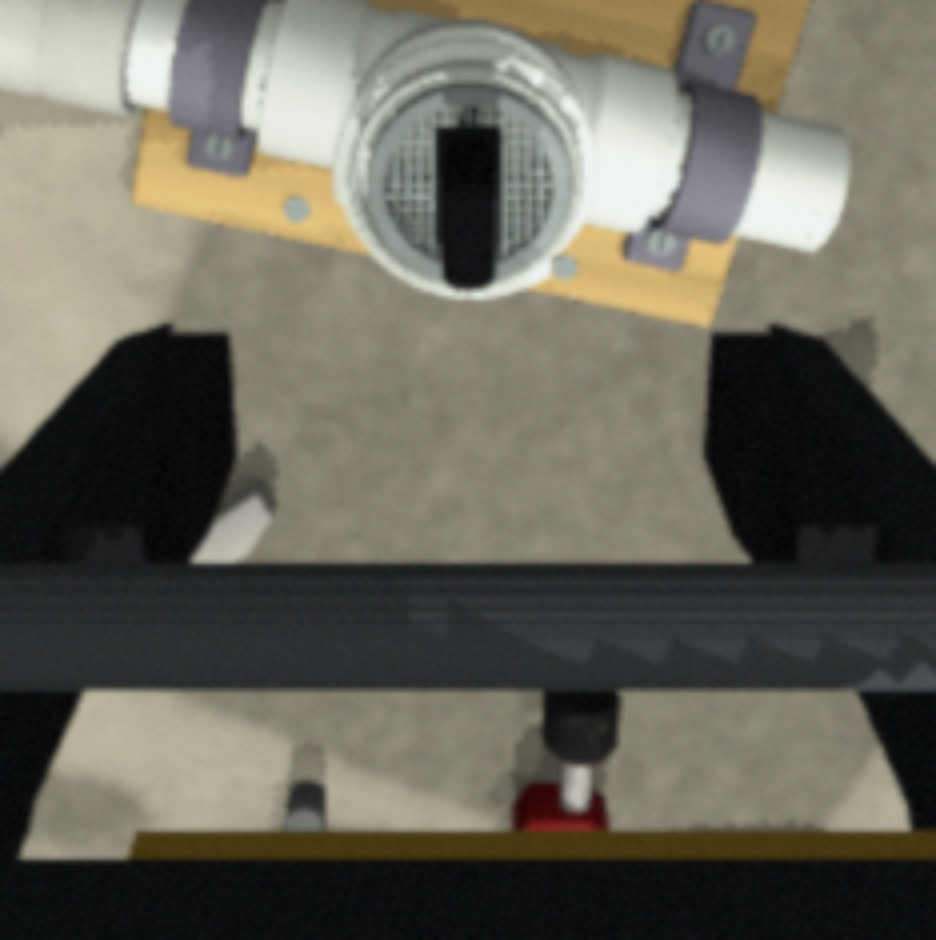

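The picture shows the screen concentric inside the mouth at (470,180), tab upright. Check flatness numerically, excluding the tab, and plan the nut grasp.

```bash
python3 -c "
from h import *
s=snap('wrist');W=s['W'];f=s['frame'].mean(-1)
c=np.array([.5352,-.0122])
D=np.hypot(W[...,0]-c[0],W[...,1]-c[1])
m=(D<.0212)&(D>.016)&(W[...,2]>.1)&(W[...,2]<.116)&(f>70)
z=W[m];A=np.c_[z[:,:2]-c,np.ones(len(z))];p=np.linalg.lstsq(A,z[:,2],rcond=None)[0]
k=abs(A@p-z[:,2])<.0015;p=np.linalg.lstsq(A[k],z[k,2],rcond=None)[0];print('plane',p,k.sum())
a=np.degrees(np.arctan2(A[:,1],A[:,0]));print([(b,round(np.median(z[(a>=b)&(a<b+45),2]),4)) for b in range(-180,180,45) if ((a>=b)&(a<b+45)).sum()>5])
n=W[(D>.0228)&(D<.0243)&(W[...,2]>.1)&(W[...,2]<.116)];print('neck rim',np.median(n[:,2]))
t=W[(D<.02)&(W[...,2]>.139)&(W[...,2]<.148)];print('tab',t.mean(0),np.median(t[:,2]),cv2.minAreaRect((t[:,:2]*1e4).astype(np.float32)))
go(.4537,-.2712,.2,104);go(.4537,-.2712,.2,194)
"
```

```text
plane [0.00214888 0.0126576  0.11061745] 528
[(-180, np.float64(0.1109)), (-135, np.float64(0.1102)), (-90, np.float64(0.1108)), (-45, np.float64(0.111)), (0, np.float64(0.1109)), (45, np.float64(0.1109)), (90, np.float64(0.111)), (135, np.float64(0.1108))]
neck rim 0.10947239436993816
tab [ 0.53584867 -0.01278155  0.14247208] 0.14267046836801034 ((5353.6044921875, -131.1128387451172), (215.58282470703125, 97.00806427001953), 26.507953643798828)
shift [-188.8  193.2    5.3] rot [ -0.    0.1 -77.1] yaw0 26.9 q7 -1.29
shift [-188.8  193.2    5.3] rot [-2.000e-01  1.000e-01 -1.671e+02] yaw0 26.9 q7 -1.29
```

Seated flat: rim plane 1.3 mm above the neck rim, tab top 33 mm above it, as expected. Now to the nut, winding the wrist back for a long clockwise turn.

move_arm(
  motion=[
    [-189,193,0,0,0,-53,0],
    [-189,193,0,0,0,-53,0],
    [-189,193,0,0,0,-53,0],
    [-189,193,0,0,0,-53,0],
    [-189,193,0,0,0,-53,0],
  ],
)

```text
clock: 8.95
tool_pos: [0.4512, -0.2756, 0.2046]
eef_rot: [0.767, 0.641, -0.002, -0.0]
contact_force: [0.7, 1.0, 0.5]
opening: 0.998
finger_force: 0.0
```

move_arm(
  motion=[
    [0,0,0,0,0,-53,0],
    [0,0,0,0,0,-53,0],
    [0,0,0,0,0,-53,0],
    [0,0,0,0,0,-53,0],
    [0,0,0,0,0,-53,0],
  ],
)

```text
clock: 9.57
tool_pos: [0.4537, -0.2707, 0.2049]
eef_rot: [0.397, 0.918, -0.0, -0.0]
contact_force: [0.6, -0.1, 0.2]
opening: 0.998
finger_force: 0.0
```

move_arm(
  motion=[
    [0,0,0,0,0,-53,0],
    [0,0,0,0,0,-53,0],
    [0,0,0,0,0,-53,0],
    [0,0,0,0,0,-53,0],
    [0,0,0,0,0,-53,0],
  ],
)

```text
clock: 10.2
tool_pos: [0.4538, -0.2708, 0.2049]
eef_rot: [-0.054, 0.999, 0.0, -0.0]
contact_force: [-1.0, 0.3, 0.4]
opening: 0.997
finger_force: 0.0
```

```bash
python3 -c "
from h import *
st();go(.4537,-.2712,.1,194)"
```

```text
10.2 [ 0.4538 -0.2708  0.2049] [[-0.994, -0.108, -0.001], [-0.108, 0.994, 0.0], [0.001, 0.0, -1.0]] [-1.   0.3  0.4] [ 0.09 -0.14 -0.01] 0.997 0.0 [ 1.    0.77 -0.97  1.87  0.79  0.94  1.34]
shift [  0.   -0.5 104.9] rot [ 0.  -0.  -7.8] yaw0 -173.8 q7 1.34
```

move_arm(
  motion=[
    [0,-0.5,60,0,0,-8,0],
    [0,-0.5,110,0,0,-8,0],
    [0,-0.5,160,0,0,-8,0],
    [0,-0.5,190,0,0,-8,0],
    [0,-0.5,200,0,0,-8,0],
  ],
)

```text
clock: 10.82
tool_pos: [0.453, -0.2708, 0.0036]
eef_rot: [-0.121, 0.993, 0.001, -0.001]
contact_force: [0.4, -0.4, 0.0]
opening: 0.998
finger_force: 0.0
```

move_arm(
  motion=[
    [0,0,0,0,0,0,0.3],
    [0,0,0,0,0,0,0.5],
    [0,0,0,0,0,0,0.5],
    [0,0,0,0,0,0,0.5],
    [0,0,0,0,0,0,0.5],
  ],
  newtons=30,
)

```text
clock: 11.45
tool_pos: [0.4555, -0.272, 0.0074]
eef_rot: [-0.121, 0.993, -0.001, 0.001]
contact_force: [-0.3, 0.0, 5.9]
opening: 0.737
finger_force: 29.7
```

```bash
python3 -c "
from h import *
st();go(.5355,-.0125,.17,210)"
```

```text
11.45 [ 0.4555 -0.272   0.0074] [[-0.971, -0.239, 0.003], [-0.239, 0.971, -0.002], [-0.002, -0.003, -1.0]] [-0.3  0.   5.9] [ 0.09 -0.07 -0.04] 0.737 29.662102150468854 [ 0.87  1.06 -0.73  1.97  1.25  0.66  1.1 ]
shift [-140.2  232.3 -163. ] rot [ -0.2   0.1 -16.1] yaw0 -166.1 q7 1.1
```

move_arm(
  motion=[
    [0,0,-50,0,0,0,0.5],
    [0,0,-110,0,0,0,0.5],
    [0,0,-165,0,0,0,0.5],
    [0,0,-165,0,0,-8,0.5],
    [0,0,-165,0,0,-16,0.5],
  ],
  newtons=45,
)

```text
clock: 12.08
tool_pos: [0.4543, -0.272, 0.1722]
eef_rot: [-0.26, 0.966, -0.002, 0.0]
contact_force: [-0.1, -0.2, -1.2]
opening: 0.741
finger_force: 44.6
```

```bash
python3 -c "
from h import *
from scipy.optimize import least_squares as LS
s=st();M=R.from_quat(s['eef_rot']).as_matrix()
w=snap('wrist');T=(w['W']-s['tool_pos'])@M*1000
P=T[(np.hypot(T[...,0],T[...,1])<42)&(T[...,2]>-26)&(T[...,2]<12)&(abs(T[...,1])<31)]
top=P[P[:,2]<P[:,2].min()+40];print(len(P),np.percentile(P[:,2],[1,10,25,50,75,99]))
Q=P[P[:,2]<-13];print('top plane',np.linalg.lstsq(np.c_[Q[:,:2],np.ones(len(Q))],Q[:,2],rcond=None)[0],len(Q),'xmax',np.percentile(Q[:,0],[1,50,99,99.7]),'front-side max x',P[:,0].max())
# inner hole edge radius 17
a=np.arctan2(Q[:,1],Q[:,0]);rr=np.hypot(Q[:,0],Q[:,1])
E=[Q[k][rr[k].argmin(),:2] for b in np.radians(range(-90,90,10)) for k in [(a>=b)&(a<b+.175)] if k.sum()>4]
E=np.array(E);o=LS(lambda c:np.hypot(*(E-c).T)-17,[0,0],loss='soft_l1',f_scale=.5);print('hole ctr',o.x,np.round(o.fun,1))
go(.5355,-.0125,.17,210)
"
```

```text
12.07 [ 0.4543 -0.272   0.1722] [[-0.865, -0.502, 0.002], [-0.502, 0.865, -0.003], [0.0, -0.004, -1.0]] [-0.1 -0.2 -1.2] [ 0.12 -0.08 -0.  ] 0.741 44.55956683057593 [ 1.01  0.85 -1.    1.9   0.91  0.93  1.66]
9239 [-21.92542934 -21.24790195 -20.85047601 -20.32414897 -19.43531584
   5.28165021]
top plane [ 1.07526233e-02 -2.83975160e-03 -2.03076513e+01] 8065 xmax [-12.37879542  16.2796916   33.96988663  34.23305896] front-side max x 34.56172047916373
hole ctr [1.23184693 0.72953949] [-0.2  0.   0.1 -0.2  0.2  0.  -0.3 -0.1  0.4  0.4 -0.2  0.  -0.1 -0.2
  0.1 -0.   0.  -0. ]
shift [-201.3  182.9    1. ] rot [-0.1 -0.   0.3] yaw0 -149.7 q7 1.66
```

move_arm(
  motion=[
    [-201.5,184,0,0,0,0,0.5],
    [-201.5,184,0,0,0,0,0.5],
    [-201.5,184,0,0,0,0,0.5],
    [-201.5,184,0,0,0,0,0.5],
    [-201.5,184,0,0,0,0,0.5],
  ],
)

```text
clock: 12.75
tool_pos: [0.5384, -0.0065, 0.1716]
eef_rot: [-0.259, 0.966, 0.0, 0.002]
contact_force: [-0.5, -1.0, -1.2]
opening: 0.733
finger_force: 44.6
```

move_arm(
  motion=[
    [0,0,0,0,0,0,0.5],
    [0,0,0,0,0,0,0.5],
    [0,0,0,0,0,0,0.5],
  ],
)

```text
clock: 13.12
tool_pos: [0.5372, -0.0138, 0.1707]
eef_rot: [-0.256, 0.967, -0.001, -0.0]
contact_force: [0.8, 0.1, -0.8]
opening: 0.736
finger_force: 44.6
```

```bash
python3 -c "
from h import *
for i in range(3): st()
go(.5364,-.0120,.135,210)
w=snap('wrist');save(w['frame'],'over.png');np.savez('over.npz',W=w['W'])
s=r.get_state();M=R.from_quat(s['eef_rot']).as_matrix();T=(w['W']-s['tool_pos'])@M*1000
t=T[(np.hypot(T[...,0],T[...,1])<16)&(T[...,2]>22)&(T[...,2]<40)];print('tab seen in hole',len(t),t.mean(0) if len(t) else '')
"
```

```text
13.12 [ 0.5372 -0.0138  0.1707] [[-0.869, -0.495, 0.0], [-0.495, 0.869, -0.003], [0.001, -0.002, -1.0]] [ 0.8  0.1 -0.8] [ 0.16 -0.14  0.  ] 0.736 44.562260643724585 [ 0.48  0.84 -0.97  1.88  0.88  0.92  1.17]
13.12 [ 0.5372 -0.0138  0.1707] [[-0.869, -0.495, 0.0], [-0.495, 0.869, -0.003], [0.001, -0.002, -1.0]] [ 0.8  0.1 -0.8] [ 0.16 -0.14  0.  ] 0.736 44.562260643724585 [ 0.48  0.84 -0.97  1.88  0.88  0.92  1.17]
13.12 [ 0.5372 -0.0138  0.1707] [[-0.869, -0.495, 0.0], [-0.495, 0.869, -0.003], [0.001, -0.002, -1.0]] [ 0.8  0.1 -0.8] [ 0.16 -0.14  0.  ] 0.736 44.562260643724585 [ 0.48  0.84 -0.97  1.88  0.88  0.92  1.17]
shift [-0.3  2.  35.7] rot [-0.1 -0.1 -0.3] yaw0 -150.3 q7 1.17
tab seen in hole 130 [-5.10947718  1.60994468 28.12028893]
```

View pics/over.png

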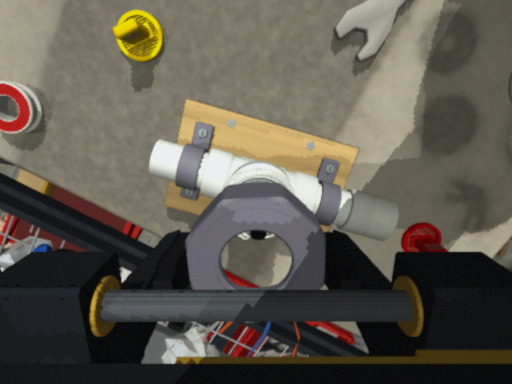

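The picture shows the nut level with the tab top visible in its hole (258,233) and the neck behind (268,172). Compare neck and nut centres in this same view.

```bash
python3 -c "
from h import *
from scipy.optimize import least_squares as LS
W=np.load('over.npz')['W'];s=r.get_state();M=R.from_quat(s['eef_rot']).as_matrix();T=(W-s['tool_pos'])@M*1000
N=T[(np.hypot(T[...,0],T[...,1])<28)&(abs(T[...,2]-61.2)<1.6)]
print(len(N),np.percentile(N[:,0],[0,50,100]))
a=np.arctan2(N[:,1],N[:,0]);rr=np.hypot(N[:,0],N[:,1])
def edge(Q,f,lo,hi,step=6):
    a=np.arctan2(Q[:,1],Q[:,0]);q=np.hypot(Q[:,0],Q[:,1])
    return np.array([Q[k][f(q[k]),:2] for b in np.radians(range(lo,hi,step)) for k in [(a>=b)&(a<b+np.radians(step))] if k.sum()>3])
E=edge(N,np.argmax,-60,60);o=LS(lambda c:np.hypot(*(E-c).T)-24.7,[0,0],loss='soft_l1',f_scale=.3);print('neck',o.x,np.round(o.fun,1))
Q=T[(np.hypot(T[...,0],T[...,1])<42)&(abs(T[...,2]+20.5)<2)&(abs(T[...,1])<31)]
E=edge(Q,np.argmin,-90,90,10);o=LS(lambda c:np.hypot(*(E-c).T)-17,[0,0],loss='soft_l1',f_scale=.3);print('nut',o.x,np.round(o.fun,1))
"
```

```text
260 [-24.36972115  21.53341064  25.91467192]
neck [0.60228317 1.92304384] [ 0.9  1.8  3.4 -0.5 -0.4 -0.3 -0.4 -0.3 -0.1  0.2 -0.   0.4  0.4]
nut [1.59235207 0.54194712] [-0.   0.   0.   0.   0.2  0.  -0.1 -0.1  0.2  0.2 -0.2 -0.2 -0.   0.1
 -0.   0.1 -0.   0.2]
```

move_arm(
  motion=[
    [-0.6,1.5,15,0,0,0,0.5],
    [-0.6,1.5,30,0,0,0,0.5],
    [-0.6,1.5,45,0,0,0,0.5],
    [-0.6,1.5,54,0,0,0,0.5],
    [-0.6,1.5,57,0,0,0,0.5],
  ],
)

```text
clock: 13.8
tool_pos: [0.5372, -0.01, 0.1132]
eef_rot: [-0.258, 0.966, -0.001, -0.0]
contact_force: [0.2, 0.2, -1.5]
opening: 0.735
finger_force: 44.6
```

```bash
python3 -c "
from h import *
st()"
```

```text
13.8 [ 0.5372 -0.01    0.1132] [[-0.867, -0.498, 0.0], [-0.498, 0.867, -0.001], [0.001, -0.001, -1.0]] [ 0.2  0.2 -1.5] [ 0.1  -0.19  0.01] 0.735 44.56221342610661 [ 0.43  0.92 -0.89  1.92  1.    0.83  1.07]
```

move_arm(
  motion=[
    [0,0,1,0,0,0,0.5],
    [0,0,2,0,0,0,0.5],
    [0,0,3,0,0,0,0.5],
    [0,0,4,0,0,0,0.5],
    [0,0,4,0,0,0,0.5],
  ],
)

```text
clock: 14.42
tool_pos: [0.5376, -0.0101, 0.11]
eef_rot: [-0.258, 0.966, -0.001, 0.0]
contact_force: [-0.1, -0.7, -0.7]
opening: 0.734
finger_force: 44.6
```

```bash
python3 -c "
from h import *
st()"
```

```text
14.43 [ 0.5376 -0.0101  0.11  ] [[-0.867, -0.498, 0.001], [-0.498, 0.867, -0.001], [-0.0, -0.002, -1.0]] [-0.1 -0.7 -0.7] [ 0.01 -0.14 -0.01] 0.734 44.563498347852146 [ 0.43  0.92 -0.89  1.92  1.    0.83  1.07]
```

move_arm(
  motion=[
    [1.4,-1.2,0,0,0,0,0.5],
    [1.4,-1.2,1,0,0,0,0.5],
    [1.4,-1.2,2,0,0,0,0.5],
    [1.4,-1.2,3,0,0,0,0.5],
    [1.4,-1.2,3,0,0,0,0.5],
  ],
)

```text
clock: 15.05
tool_pos: [0.5369, -0.0118, 0.1069]
eef_rot: [-0.258, 0.966, -0.001, 0.0]
contact_force: [-0.1, -0.3, -2.0]
opening: 0.738
finger_force: 44.6
```

```bash
python3 -c "
from h import *
st()"
```

```text
15.05 [ 0.5369 -0.0118  0.1069] [[-0.867, -0.498, 0.001], [-0.498, 0.867, -0.001], [-0.0, -0.002, -1.0]] [-0.1 -0.3 -2. ] [ 0.15 -0.07  0.02] 0.738 44.562297107622726 [ 0.43  0.93 -0.88  1.92  1.01  0.82  1.06]
```

move_arm(
  motion=[
    [0,0,1,0,0,0,0.5],
    [0,0,2,0,0,0,0.5],
    [0,0,3,0,0,0,0.5],
    [0,0,3,0,0,0,0.5],
  ],
)

```text
clock: 15.55
tool_pos: [0.5371, -0.0117, 0.1058]
eef_rot: [-0.258, 0.966, -0.002, 0.001]
contact_force: [-4.0, -1.9, 15.2]
opening: 0.733
finger_force: 44.6
```

```bash
python3 -c "
from h import *
st()"
```

```text
15.55 [ 0.5371 -0.0117  0.1058] [[-0.867, -0.498, 0.003], [-0.498, 0.867, -0.003], [-0.001, -0.004, -1.0]] [-4.  -1.9 15.2] [-0.26  0.72  0.01] 0.733 44.58511448356148 [ 0.43  0.93 -0.88  1.92  1.02  0.82  1.06]
```

Lugs resting on the ribs (TCP 105.8 mm, ~10 mm above the end). Screw clockwise with the sink matched to 24 mm a turn.

move_arm(
  motion=[
    [0.1,-0.2,0.4,0,0,10,0.5],
    [0.2,-0.5,1.1,0,0,20,0.5],
    [0.4,-0.7,1.8,0,0,30,0.5],
    [0.5,-0.9,2.5,0,0,40,0.5],
    [0.7,-1,3.1,0,0,50,0.5],
  ],
)

```text
clock: 16.18
tool_pos: [0.5383, -0.0138, 0.1025]
eef_rot: [0.178, 0.984, -0.001, 0.003]
contact_force: [-1.0, -1.9, 9.0]
opening: 0.738
finger_force: 44.7
```

```bash
python3 -c "
from h import *
st();go(.5369,-.0118,.1)"
```

```text
16.18 [ 0.5383 -0.0138  0.1025] [[-0.937, 0.35, 0.005], [0.35, 0.937, -0.003], [-0.005, -0.001, -1.0]] [-1.  -1.9  9. ] [-0.6   0.02  0.17] 0.738 44.68166317405121 [ 0.33  0.87 -0.68  1.93  0.89  0.67  0.3 ]
shift [2.  1.4 2.5] rot [-0.1  0.3 -0. ] yaw0 159.5 q7 0.3
```

move_arm(
  motion=[
    [0.4,-0.2,0.6,0,0,10,0.5],
    [0.9,-0.4,1.3,0,0,20,0.5],
    [1.2,-0.6,2,0,0,30,0.5],
    [1.3,-0.8,2.6,0,0,40,0.5],
    [1.5,-0.9,3.3,0,0,50,0.5],
  ],
)

```text
clock: 16.8
tool_pos: [0.5362, -0.0143, 0.0991]
eef_rot: [0.577, 0.817, -0.0, 0.003]
contact_force: [-1.6, -3.0, 11.3]
opening: 0.735
finger_force: 44.7
```

```bash
python3 -c "
from h import *
st();go(.5355,-.0122,.096)"
```

```text
16.8 [ 0.5362 -0.0143  0.0991] [[-0.334, 0.942, 0.004], [0.942, 0.334, -0.003], [-0.004, 0.003, -1.0]] [-1.6 -3.  11.3] [-0.46  0.22  0.13] 0.735 44.658449757116614 [ 0.21  0.82 -0.46  1.94  0.69  0.53 -0.39]
shift [2.2 0.1 3.1] rot [0.2 0.2 0. ] yaw0 109.5 q7 -0.39
```

move_arm(
  motion=[
    [0.4,-0.2,0.6,0,0,10,0.5],
    [0.7,-0.4,1.3,0,0,20,0.5],
    [1,-0.6,2,0,0,30,0.5],
    [1.1,-0.8,2.6,0,0,40,0.5],
    [1.3,-0.9,3.3,0,0,50,0.5],
  ],
)

```text
clock: 17.42
tool_pos: [0.5351, -0.0129, 0.0959]
eef_rot: [0.868, 0.497, 0.001, 0.002]
contact_force: [-1.1, -2.4, 15.4]
opening: 0.739
finger_force: 44.7
```

```bash
python3 -c "
from h import *
st();go(.5355,-.0122,.096)"
```

```text
17.43 [ 0.5351 -0.0129  0.0959] [[0.507, 0.862, 0.004], [0.862, -0.507, -0.002], [0.0, 0.005, -1.0]] [-1.1 -2.4 15.4] [-0.29  0.44  0.16] 0.739 44.65770335475099 [ 0.07  0.8  -0.23  1.95  0.41  0.43 -0.99]
shift [ 0.8 -0.  -0.1] rot [ 0.3 -0.  -0. ] yaw0 59.5 q7 -0.99
```

move_arm(
  motion=[
    [0.1,-0.2,0.4,0,0,8,0.5],
    [0.2,-0.4,0.8,0,0,16,0.5],
    [0.2,-0.4,0.8,0,0,16,0.5],
  ],
  newtons=60,
)

```text
clock: 17.8
tool_pos: [0.5355, -0.0124, 0.0958]
eef_rot: [0.928, 0.373, 0.002, 0.002]
contact_force: [-1.1, -1.7, 17.3]
opening: 0.735
finger_force: 59.4
```

```bash
python3 -c "
from h import *
st();go(.5355,-.0122,.096)"
```

```text
17.8 [ 0.5355 -0.0124  0.0958] [[0.722, 0.692, 0.006], [0.692, -0.722, -0.002], [0.003, 0.006, -1.0]] [-1.1 -1.7 17.3] [-0.26  0.44 -0.12] 0.735 59.38879393142997 [ 0.03  0.8  -0.16  1.96  0.3   0.41 -1.16]
shift [ 0.2 -0.1 -0.2] rot [ 0.3 -0.2 -0. ] yaw0 43.8 q7 -1.16
```

move_arm(
  motion=[
    [0.1,-0.1,0,0,0,8,0.5],
    [0.1,-0.2,0,0,0,16,0.5],
    [0.1,-0.2,0,0,0,16,0.5],
  ],
)

```text
clock: 18.18
tool_pos: [0.5358, -0.0128, 0.0958]
eef_rot: [0.971, 0.239, 0.003, 0.002]
contact_force: [0.1, -3.5, 15.7]
opening: 0.732
finger_force: 59.2
```

```bash
python3 -c "
from h import *
st();go(.5355,-.0122,.096)"
```

```text
18.18 [ 0.5358 -0.0128  0.0958] [[0.886, 0.464, 0.007], [0.464, -0.886, -0.002], [0.005, 0.005, -1.0]] [ 0.1 -3.5 15.7] [-0.21  0.23 -0.53] 0.732 59.15381397760939 [-0.01  0.79 -0.1   1.96  0.19  0.39 -1.33]
shift [ 0.  -0.7 -0.2] rot [ 0.3 -0.3 -0. ] yaw0 27.7 q7 -1.33
```

move_arm(
  motion=[
    [0,-0.1,0,0,0,6,0.5],
    [0,-0.2,0,0,0,12,0.5],
    [0,-0.2,0,0,0,12,0.5],
    [0,-0.2,0,0,0,12,0.5],
  ],
)

```text
clock: 18.68
tool_pos: [0.5356, -0.0135, 0.0957]
eef_rot: [0.991, 0.136, 0.003, 0.002]
contact_force: [-0.1, -4.8, 16.8]
opening: 0.736
finger_force: 59.3
```

```bash
python3 -c "
from h import *
st();go(.5355,-.0122,.096)"
```

```text
18.68 [ 0.5356 -0.0135  0.0957] [[0.963, 0.27, 0.007], [0.27, -0.963, -0.003], [0.005, 0.005, -1.0]] [-0.1 -4.8 16.8] [-0.85  0.11 -0.36] 0.736 59.25528091873275 [-0.03  0.79 -0.05  1.96  0.1   0.38 -1.46]
shift [ 0.2 -1.3 -0.3] rot [ 0.3 -0.3 -0. ] yaw0 15.7 q7 -1.46
```

Height says the lip is down (nut top ≈ 116 mm), but the torque looks odd; check whether the nut turned along with the fingers.

```bash
cat > nutang.py <<'E'
from h import *
s=st();M=R.from_quat(s['eef_rot']).as_matrix()
w=snap('wrist');T=(w['W']-s['tool_pos'])@M*1000
Q=T[(np.hypot(T[...,0],T[...,1])<42)&(T[...,2]<-17)&(T[...,2]>-24)&(abs(T[...,1])<31)]
print('top in tool',len(Q),np.median(Q[:,2]),'world z',np.median(w['W'][(np.hypot(T[...,0],T[...,1])<33)&(np.hypot(T[...,0],T[...,1])>18)&(T[...,2]<-17)&(T[...,2]>-24)&(T[...,0]>0)][:,2]))
best=[]
for a in np.arange(-22,23,1.):
    n=np.radians(a+np.array([-45,0,45]));h=[np.percentile(Q[:,:2]@[np.cos(t),np.sin(t)],99) for t in n];best.append((round(sum(h),2),a,np.round(h,1)))
best.sort(key=lambda t:t[0]);print(best[:3])
img=w['frame'];save(img,'n%d.png'%int(s['clock']*100))
E
python3 nutang.py
```

```text
18.68 [ 0.5356 -0.0135  0.0957] [[0.963, 0.27, 0.007], [0.27, -0.963, -0.003], [0.005, 0.005, -1.0]] [-0.1 -4.8 16.8] [-0.85  0.11 -0.36] 0.736 59.25528091873275 [-0.03  0.79 -0.05  1.96  0.1   0.38 -1.46]
top in tool 7834 -20.595735279515132 world z 0.1165137542734718
[(np.float64(99.74), np.float64(-5.0), array([33.3, 33.7, 32.8])), (np.float64(99.77), np.float64(-6.0), array([33.2, 33.7, 32.9])), (np.float64(99.77), np.float64(-4.0), array([33.3, 33.7, 32.8]))]
```

move_arm(
  motion=[
    [0,0.3,0,0,0,5,0.5],
    [0,0.6,0,0,0,10,0.5],
    [0,0.6,0,0,0,10,0.5],
  ],
)

```text
clock: 19.1
tool_pos: [0.5355, -0.0136, 0.0957]
eef_rot: [0.999, 0.05, 0.003, 0.002]
contact_force: [-1.2, -1.2, 16.9]
opening: 0.736
finger_force: 59.1
```

```bash
python3 nutang.py
```

```text
19.1 [ 0.5355 -0.0136  0.0957] [[0.995, 0.1, 0.006], [0.1, -0.995, -0.003], [0.006, 0.004, -1.0]] [-1.2 -1.2 16.9] [-1.13  0.21 -0.62] 0.736 59.13224978809012 [-0.06  0.8  -0.01  1.96  0.03  0.38 -1.56]
top in tool 7812 -20.582715798801278 world z 0.11647612015505591
[(np.float64(99.48), np.float64(-2.0), array([33.3, 33.6, 32.6])), (np.float64(99.48), np.float64(-1.0), array([33.3, 33.5, 32.6])), (np.float64(99.49), np.float64(-5.0), array([33.1, 33.6, 32.8]))]
```

```bash
python3 -c "
from h import *
a=cv2.imread('pics/n1868.png');b=cv2.imread('pics/n1910.png')
c=[cv2.resize(i[120:320,130:390],(400,308)) for i in(a,b)]
cv2.imwrite('pics/cmp.png',np.hstack(c))"
```

```text
[ WARN:0@0.180] global loadsave.cpp:275 findDecoder imread_('pics/n1868.png'): can't open/read file: check file path/integrity
Traceback (most recent call last):
TypeError: 'NoneType' object is not subscriptable
```

```bash
ls pics; python3 -c "
from h import *
import glob
c=[cv2.resize(cv2.imread(p)[120:320,130:390],(400,308)) for p in sorted(glob.glob('pics/n1*.png'))[:2]]
cv2.imwrite('pics/cmp.png',np.hstack(c))"
```

```text
crop1.png
held.png
n1867.png
n1910.png
nut.png
over.png
scene.png
scr.png
seat.png
side.png
```

View pics/cmp.png

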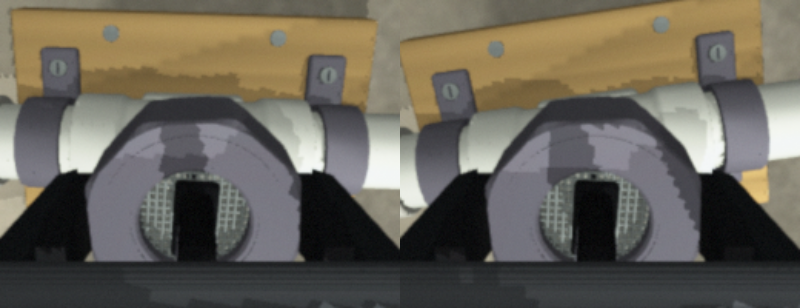

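The picture shows the nut turning with the fingers (no slip) and the tab now turning along with it, so the lip is down on the screen and the play is being taken up. Keep turning.

move_arm(
  motion=[
    [0,0,0,0,0,5,0.5],
    [0,0,0,0,0,10,0.5],
    [0,0,0,0,0,10,0.5],
  ],
)

```text
clock: 19.52
tool_pos: [0.5346, -0.0141, 0.0957]
eef_rot: [0.999, -0.036, 0.002, 0.002]
contact_force: [-2.2, -2.5, 18.6]
opening: 0.731
finger_force: 59.6
```

```bash
python3 nutang.py
```

```text
19.52 [ 0.5346 -0.0141  0.0957] [[0.997, -0.071, 0.004], [-0.071, -0.997, -0.004], [0.004, 0.004, -1.0]] [-2.2 -2.5 18.6] [-1.6   0.61  0.  ] 0.731 59.554296952992445 [-0.08  0.8   0.03  1.96 -0.04  0.38 -1.66]
top in tool 7830 -20.642784508982487 world z 0.11655943663971723
[(np.float64(99.11), np.float64(-6.0), array([33. , 33.5, 32.7])), (np.float64(99.11), np.float64(-5.0), array([33. , 33.4, 32.7])), (np.float64(99.13), np.float64(-4.0), array([33.1, 33.4, 32.6]))]
```

move_arm(
  motion=[
    [0,0,0,0,0,5,0.5],
    [0,0,0,0,0,10,0.5],
    [0,0,0,0,0,10,0.5],
  ],
)

```text
clock: 19.95
tool_pos: [0.5336, -0.0137, 0.0957]
eef_rot: [0.992, -0.124, 0.001, 0.001]
contact_force: [-4.1, -3.3, 20.3]
opening: 0.738
finger_force: 59.4
```

```bash
python3 nutang.py
```

```text
19.95 [ 0.5336 -0.0137  0.0957] [[0.969, -0.246, 0.003], [-0.246, -0.969, -0.003], [0.003, 0.002, -1.0]] [-4.1 -3.3 20.3] [-0.72  0.93 -0.11] 0.738 59.42823603108991 [-0.1   0.8   0.07  1.97 -0.12  0.38 -1.77]
top in tool 7875 -20.605938761826096 world z 0.11648991525429275
[(np.float64(98.94), np.float64(-6.0), array([32.9, 33.4, 32.6])), (np.float64(98.94), np.float64(-5.0), array([32.9, 33.4, 32.6])), (np.float64(98.96), np.float64(-1.0), array([33.1, 33.3, 32.5]))]
```

move_arm(
  motion=[
    [0,-0.5,-0.5,0,0,5,0.5],
    [0,-1,-1,0,0,10,0.5],
    [0,-1,-1,0,0,10,0.5],
  ],
)

```text
clock: 20.38
tool_pos: [0.5339, -0.0123, 0.0958]
eef_rot: [0.978, -0.21, 0.001, 0.001]
contact_force: [-3.6, -3.8, 11.9]
opening: 0.734
finger_force: 59.4
```

```bash
python3 nutang.py
```

```text
20.38 [ 0.5339 -0.0123  0.0958] [[0.912, -0.41, 0.002], [-0.41, -0.912, -0.002], [0.003, 0.001, -1.0]] [-3.6 -3.8 11.9] [-0.32  0.56 -0.07] 0.734 59.42462553284713 [-0.13  0.8   0.1   1.97 -0.19  0.38 -1.87]
top in tool 7890 -20.47984916475226 world z 0.11643082599250151
[(np.float64(98.67), np.float64(-5.0), array([32.8, 33.2, 32.6])), (np.float64(98.74), np.float64(-6.0), array([32.8, 33.2, 32.7])), (np.float64(98.74), np.float64(-4.0), array([32.9, 33.2, 32.6]))]
```

move_arm(
  motion=[
    [0,0,0,0,0,5,0.5],
    [0,0,0,0,0,10,0.5],
    [0,0,0,0,0,10,0.5],
  ],
)

```text
clock: 20.8
tool_pos: [0.5342, -0.0114, 0.0958]
eef_rot: [0.956, -0.294, 0.001, 0.0]
contact_force: [-1.3, -0.7, 11.7]
opening: 0.737
finger_force: 59.4
```

```bash
python3 nutang.py
```

```text
20.8 [ 0.5342 -0.0114  0.0958] [[0.827, -0.562, 0.003], [-0.562, -0.827, -0.001], [0.003, -0.001, -1.0]] [-1.3 -0.7 11.7] [ 0.01  0.4  -0.08] 0.737 59.41022383325617 [-0.15  0.8   0.14  1.97 -0.27  0.39 -1.97]
top in tool 7892 -20.467702029354914 world z 0.11641646924288218
[(np.float64(98.48), np.float64(-6.0), array([32.7, 33.1, 32.7])), (np.float64(98.48), np.float64(-5.0), array([32.8, 33.1, 32.6])), (np.float64(98.53), np.float64(-4.0), array([32.8, 33.1, 32.6]))]
```

No torque after 244°. Test with a gentle lift whether the nut is captive under the ribs.

move_arm(
  motion=[
    [0,0,-1,0,0,0,0.5],
    [0,0,-2,0,0,0,0.5],
    [0,0,-3,0,0,0,0.5],
    [0,0,-3,0,0,0,0.5],
  ],
)

```text
clock: 21.35
tool_pos: [0.5338, -0.0111, 0.0974]
eef_rot: [0.956, -0.293, 0.001, 0.0]
contact_force: [0.3, 0.9, -1.9]
opening: 0.73
finger_force: 59.5
```

```bash
python3 nutang.py
```

```text
21.35 [ 0.5338 -0.0111  0.0974] [[0.828, -0.561, 0.001], [-0.561, -0.828, -0.001], [0.001, 0.0, -1.0]] [ 0.3  0.9 -1.9] [0.11 0.   0.02] 0.73 59.4630430766847 [-0.15  0.8   0.14  1.97 -0.27  0.39 -1.97]
top in tool 7848 -20.468314363111304 world z 0.11793461533116331
[(np.float64(98.49), np.float64(-6.0), array([32.7, 33.2, 32.7])), (np.float64(98.51), np.float64(-4.0), array([32.7, 33.2, 32.6])), (np.float64(98.53), np.float64(-5.0), array([32.8, 33.2, 32.6]))]
```

move_arm(
  motion=[
    [0,0,-1,0,0,0,0.5],
    [0,0,-2,0,0,0,0.5],
    [0,0,-3,0,0,0,0.5],
    [0,0,-4,0,0,0,0.5],
    [0,0,-4,0,0,0,0.5],
  ],
)

```text
clock: 22.02
tool_pos: [0.5336, -0.0113, 0.0997]
eef_rot: [0.956, -0.293, 0.0, 0.001]
contact_force: [4.7, -1.4, -26.5]
opening: 0.731
finger_force: 59.5
```

```bash
python3 nutang.py
```

```text
22.02 [ 0.5336 -0.0113  0.0997] [[0.828, -0.561, -0.0], [-0.561, -0.828, -0.002], [0.001, 0.002, -1.0]] [  4.7  -1.4 -26.5] [ 0.09 -0.97  0.03] 0.731 59.45421256576083 [-0.15  0.8   0.14  1.96 -0.26  0.4  -1.97]
top in tool 7845 -20.278510258178063 world z 0.12000459814574004
[(np.float64(98.49), np.float64(-6.0), array([32.7, 33.2, 32.6])), (np.float64(98.5), np.float64(-4.0), array([32.8, 33.2, 32.6])), (np.float64(98.54), np.float64(-3.0), array([32.8, 33.2, 32.5]))]
```

Captive, with ~3.8 mm of play left, i.e. roughly 57° to go. Regrip 90° back and continue.

move_arm(
  motion=[
    [0,0,3,0,0,0,0.5],
    [0,0,6,0,0,0,0.5],
    [0,0,6,0,0,0,0],
    [0,0,6,0,0,0,0],
    [0,0,6,0,0,0,0],
  ],
)

```text
clock: 22.7
tool_pos: [0.534, -0.0113, 0.0959]
eef_rot: [0.956, -0.294, 0.001, 0.0]
contact_force: [-0.3, -0.1, 0.8]
opening: 0.998
finger_force: 0.0
```

```bash
python3 nutang.py; python3 -c "
from h import *
go(.5355,-.0123,.096)"
```

```text
22.7 [ 0.534  -0.0113  0.0959] [[0.828, -0.561, 0.002], [-0.561, -0.828, -0.001], [0.002, 0.0, -1.0]] [-0.3 -0.1  0.8] [ 0.11  0.01 -0.04] 0.998 0.0 [-0.15  0.8   0.14  1.97 -0.27  0.39 -1.97]
top in tool 7863 -20.440732620549525 world z 0.11642132518484483
[(np.float64(98.6), np.float64(-5.0), array([32.7, 33.2, 32.7])), (np.float64(98.62), np.float64(-6.0), array([32.7, 33.2, 32.7])), (np.float64(98.64), np.float64(-4.0), array([32.8, 33.2, 32.7]))]
shift [ 1.8 -0.1 -0.2] rot [ 0.  -0.1 -0. ] yaw0 -34.1 q7 -1.97
```

move_arm(
  motion=[
    [1,0,0,0,0,-10,0],
    [1.8,0,0,0,0,-20,0],
    [1.8,0,0,0,0,-30,0],
    [1.8,0,0,0,0,-40,0],
    [1.8,0,0,0,0,-50,0],
  ],
)

```text
clock: 23.38
tool_pos: [0.5353, -0.0124, 0.0956]
eef_rot: [0.99, 0.141, 0.001, 0.001]
contact_force: [-0.2, -0.9, -0.1]
opening: 0.996
finger_force: 0.0
```

move_arm(
  motion=[
    [0,0,0,0,0,-10,0],
    [0,0,0,0,0,-20,0],
    [0,0,0,0,0,-30,0],
    [0,0,0,0,0,-40,0],
    [0,0,0,0,0,-40,0],
  ],
)

```text
clock: 24.0
tool_pos: [0.5353, -0.0126, 0.0956]
eef_rot: [0.884, 0.467, 0.0, 0.001]
contact_force: [0.5, 0.5, 0.7]
opening: 1.002
finger_force: 0.0
```

```bash
python3 nutang.py; python3 -c "
from h import *
go(.5355,-.0123,.096,56)"
```

```text
24.0 [ 0.5353 -0.0126  0.0956] [[0.563, 0.826, 0.001], [0.826, -0.563, -0.001], [-0.0, 0.002, -1.0]] [0.5 0.5 0.7] [-0.02 -0.02 -0.01] 1.002 0.0 [ 0.07  0.8  -0.22  1.95  0.38  0.43 -1.03]
top in tool 7934 -20.7986609816813 world z 0.11644141318694094
[(np.float64(98.39), np.float64(-4.0), array([33. , 33.1, 32.3])), (np.float64(98.39), np.float64(-2.0), array([33. , 33.1, 32.3])), (np.float64(98.39), np.float64(0.0), array([33.1, 33.1, 32.2]))]
shift [ 0.3  0.  -0.5] rot [ 0.1  0.  -0.3] yaw0 55.7 q7 -1.03
```

move_arm(
  motion=[
    [0,0,-0.5,0,0,0,0.5],
    [0,0,-0.5,0,0,0,0.5],
    [0,0,-0.5,0,0,0,0.5],
    [0,0,-0.5,0,0,0,0.5],
  ],
)

```text
clock: 24.55
tool_pos: [0.5354, -0.0123, 0.0961]
eef_rot: [0.884, 0.468, 0.0, 0.001]
contact_force: [-0.1, -1.2, 0.4]
opening: 0.736
finger_force: 59.4
```

```bash
python3 -c "
from h import *
st()"
```

```text
24.55 [ 0.5354 -0.0123  0.0961] [[0.561, 0.828, 0.001], [0.828, -0.561, -0.001], [-0.0, 0.002, -1.0]] [-0.1 -1.2  0.4] [-0.06 -0.01 -0.05] 0.736 59.44810393208172 [ 0.07  0.8  -0.22  1.95  0.38  0.43 -1.03]
```

move_arm(
  motion=[
    [0,0,0,0,0,10,0.5],
    [0,0,0,0,0,20,0.5],
    [0,0,0,0,0,20,0.5],
  ],
)

```text
clock: 24.92
tool_pos: [0.5355, -0.0122, 0.0961]
eef_rot: [0.951, 0.309, 0.0, 0.001]
contact_force: [0.2, 0.5, 0.7]
opening: 0.731
finger_force: 59.5
```

```bash
python3 nutang.py
```

```text
24.93 [ 0.5355 -0.0122  0.0961] [[0.809, 0.587, 0.002], [0.587, -0.809, -0.002], [0.0, 0.002, -1.0]] [0.2 0.5 0.7] [ 0.05 -0.09 -0.01] 0.731 59.45464699630975 [ 0.02  0.8  -0.13  1.95  0.25  0.41 -1.25]
top in tool 7745 -20.308178369791833 world z 0.11642061888548702
[(np.float64(97.06), np.float64(-6.0), array([32.5, 32.6, 32. ])), (np.float64(97.06), np.float64(0.0), array([32.7, 32.5, 31.8])), (np.float64(97.1), np.float64(-4.0), array([32.6, 32.6, 32. ]))]
```

move_arm(
  motion=[
    [0,0,0,0,0,10,0.5],
    [0,0,0,0,0,20,0.5],
    [0,0,0,0,0,20,0.5],
  ],
)

```text
clock: 25.35
tool_pos: [0.5354, -0.0123, 0.096]
eef_rot: [0.99, 0.14, 0.001, 0.001]
contact_force: [0.2, -0.2, 0.1]
opening: 0.731
finger_force: 59.5
```

```bash
python3 nutang.py
```

```text
25.35 [ 0.5354 -0.0123  0.096 ] [[0.961, 0.277, 0.001], [0.277, -0.961, -0.002], [0.001, 0.002, -1.0]] [ 0.2 -0.2  0.1] [ 0.09 -0.07 -0.03] 0.731 59.451431804773165 [-0.03  0.79 -0.05  1.96  0.11  0.39 -1.46]
top in tool 7703 -20.307241401526557 world z 0.11641659453219302
[(np.float64(96.55), np.float64(-4.0), array([32.4, 32.3, 31.8])), (np.float64(96.56), np.float64(-2.0), array([32.5, 32.3, 31.8])), (np.float64(96.57), np.float64(-3.0), array([32.5, 32.3, 31.8]))]
```

move_arm(
  motion=[
    [0,0,0,0,0,5,0.5],
    [0,0,0,0,0,10,0.5],
    [0,0,0,0,0,10,0.5],
  ],
)

```text
clock: 25.78
tool_pos: [0.5354, -0.0123, 0.096]
eef_rot: [0.999, 0.053, 0.001, 0.001]
contact_force: [0.2, 0.6, 0.4]
opening: 0.734
finger_force: 59.3
```

```bash
python3 -c "
from h import *
st()"
```

```text
25.77 [ 0.5354 -0.0123  0.096 ] [[0.994, 0.105, 0.001], [0.105, -0.994, -0.001], [0.001, 0.001, -1.0]] [0.2 0.6 0.4] [ 0.04 -0.04 -0.19] 0.734 59.335675126640126 [-0.05  0.8  -0.02  1.96  0.03  0.39 -1.56]
```

move_arm(
  motion=[
    [0,0,0,0,0,5,0.5],
    [0,0,0,0,0,10,0.5],
    [0,0,0,0,0,10,0.5],
  ],
)

```text
clock: 26.15
tool_pos: [0.5354, -0.0121, 0.096]
eef_rot: [0.999, -0.034, 0.001, 0.0]
contact_force: [1.3, 0.4, -0.1]
opening: 0.737
finger_force: 59.4
```

```bash
python3 -c "
from h import *
st()"
```

```text
26.15 [ 0.5354 -0.0121  0.096 ] [[0.998, -0.069, 0.001], [-0.069, -0.998, -0.001], [0.001, 0.001, -1.0]] [ 1.3  0.4 -0.1] [ 0.24 -0.11 -0.04] 0.737 59.408309585560346 [-0.08  0.8   0.02  1.96 -0.04  0.39 -1.66]
```

move_arm(
  motion=[
    [0,0,-1,0,0,0,0.5],
    [0,0,-2,0,0,0,0.5],
    [0,0,-3,0,0,0,0.5],
    [0,0,-3,0,0,0,0.5],
  ],
)

```text
clock: 26.65
tool_pos: [0.5354, -0.0121, 0.0962]
eef_rot: [0.999, -0.036, -0.0, 0.0]
contact_force: [7.2, -0.2, -33.2]
opening: 0.732
finger_force: 59.3
```

```bash
python3 nutang.py
```

```text
26.65 [ 0.5354 -0.0121  0.0962] [[0.997, -0.072, -0.0], [-0.072, -0.997, -0.001], [-0.0, 0.001, -1.0]] [  7.2  -0.2 -33.2] [ 0.14 -1.51 -0.31] 0.732 59.29808064029203 [-0.08  0.8   0.02  1.96 -0.04  0.39 -1.67]
top in tool 7657 -20.140443493596994 world z 0.11634968002603599
[(np.float64(95.84), np.float64(-6.0), array([32.1, 32.1, 31.6])), (np.float64(95.84), np.float64(-5.0), array([32.1, 32.1, 31.6])), (np.float64(95.87), np.float64(-4.0), array([32.2, 32.1, 31.6]))]
```

Play is now nearly gone (33 N pull, ~0.2 mm). Relax the pull and tighten.

move_arm(
  motion=[
    [0,0,3,0,0,0,0.5],
    [0,0,3,0,0,0,0.5],
    [0,0,3,0,0,5,0.5],
    [0,0,3,0,0,10,0.5],
    [0,0,3,0,0,10,0.5],
  ],
)

```text
clock: 27.32
tool_pos: [0.5355, -0.0118, 0.096]
eef_rot: [0.992, -0.123, 0.001, 0.0]
contact_force: [1.8, 1.0, -8.7]
opening: 0.731
finger_force: 59.4
```

```bash
python3 -c "
from h import *
st()"
```

```text
27.32 [ 0.5355 -0.0118  0.096 ] [[0.97, -0.244, 0.002], [-0.244, -0.97, -0.001], [0.002, 0.0, -1.0]] [ 1.8  1.  -8.7] [ 0.86 -0.61 -0.17] 0.731 59.41808072850108 [-0.1   0.8   0.06  1.96 -0.11  0.39 -1.77]
```

move_arm(
  motion=[
    [0,0,0.4,0,0,5,0.5],
    [0,0,0.8,0,0,10,0.5],
    [0,0,0.8,0,0,10,0.5],
  ],
)

```text
clock: 27.7
tool_pos: [0.5358, -0.0114, 0.0959]
eef_rot: [0.978, -0.21, 0.001, -0.0]
contact_force: [0.5, 3.0, 0.4]
opening: 0.732
finger_force: 59.0
```

```bash
python3 nutang.py
```

```text
27.7 [ 0.5358 -0.0114  0.0959] [[0.912, -0.411, 0.002], [-0.411, -0.912, 0.0], [0.002, -0.001, -1.0]] [0.5 3.  0.4] [ 1.72 -0.61 -0.89] 0.732 59.03538105645566 [-0.12  0.8   0.1   1.96 -0.19  0.39 -1.87]
top in tool 7704 -20.234349040829017 world z 0.11617265374316954
[(np.float64(95.44), np.float64(-5.0), array([31.9, 31.9, 31.6])), (np.float64(95.45), np.float64(-3.0), array([32. , 31.9, 31.6])), (np.float64(95.46), np.float64(-6.0), array([31.9, 31.9, 31.6]))]
```

move_arm(
  motion=[
    [0,0,0,0,0,4,0.5],
    [0,0,0,0,0,8,0.5],
    [0,0,0,0,0,8,0.5],
  ],
)

```text
clock: 28.12
tool_pos: [0.5365, -0.0116, 0.0959]
eef_rot: [0.961, -0.276, 0.002, -0.0]
contact_force: [1.4, 2.7, 1.6]
opening: 0.735
finger_force: 59.8
```

```bash
python3 nutang.py
```

```text
28.12 [ 0.5365 -0.0116  0.0959] [[0.848, -0.531, 0.004], [-0.531, -0.848, -0.0], [0.003, -0.002, -1.0]] [1.4 2.7 1.6] [ 1.76 -1.11  0.35] 0.735 59.830879600922344 [-0.14  0.8   0.13  1.96 -0.25  0.39 -1.95]
top in tool 7669 -20.26425061523133 world z 0.1162603420415006
[(np.float64(95.26), np.float64(-5.0), array([31.8, 31.8, 31.6])), (np.float64(95.27), np.float64(-6.0), array([31.8, 31.9, 31.6])), (np.float64(95.34), np.float64(-7.0), array([31.8, 31.9, 31.6]))]
```

move_arm(
  motion=[
    [0,0,0,0,0,5,0.5],
    [0,0,0,0,0,10,0.5],
    [0,0,0,0,0,10,0.5],
  ],
)

```text
clock: 28.55
tool_pos: [0.5371, -0.0122, 0.096]
eef_rot: [0.933, -0.361, 0.002, -0.001]
contact_force: [4.1, 3.9, 3.7]
opening: 0.733
finger_force: 59.2
```

```bash
python3 nutang.py; python3 -c "
from h import *
go(.5355,-.0122,.096)"
```

```text
28.55 [ 0.5371 -0.0122  0.096 ] [[0.739, -0.673, 0.005], [-0.673, -0.739, -0.001], [0.004, -0.003, -1.0]] [4.1 3.9 3.7] [ 1.26 -1.14 -0.5 ] 0.733 59.16855856688926 [-0.16  0.81  0.17  1.96 -0.32  0.39 -2.06]
top in tool 7598 -20.23161060974381 world z 0.11627904587697097
[(np.float64(95.14), np.float64(-6.0), array([31.7, 31.8, 31.7])), (np.float64(95.21), np.float64(-5.0), array([31.7, 31.8, 31.7])), (np.float64(95.23), np.float64(-4.0), array([31.8, 31.8, 31.7]))]
shift [-1.2  1.1 -0. ] rot [-0.2 -0.2  0. ] yaw0 -42.3 q7 -2.06
```

```bash
cat > flat.py <<'E'
from h import *
s=st();M=R.from_quat(s['eef_rot']).as_matrix();w=snap('wrist');T=(w['W']-s['tool_pos'])@M*1000
Q=T[(np.hypot(T[...,0],T[...,1])<42)&(T[...,2]<-18)&(T[...,2]>-24)]
b=np.arange(-30,31,3);E=np.array([[y+1.5,np.sort(q)[-3]] for y in b for q in [Q[(Q[:,1]>=y)&(Q[:,1]<y+3),0]] if len(q)>5]);print(np.round(E,1).tolist())
c=abs(E[:,0])<11;print('front flat angle',np.degrees(np.arctan(np.polyfit(E[c,0],E[c,1],1)[0])))
t=T[(np.hypot(T[...,0],T[...,1])<16)&(T[...,2]<-44)&(T[...,2]>-50)]
if len(t)>20: print('tab',cv2.minAreaRect(t[:,:2].astype(np.float32)),len(t))
E
python3 flat.py
```

```text
28.6 [ 0.5371 -0.0122  0.096 ] [[0.739, -0.673, 0.005], [-0.673, -0.739, -0.0], [0.004, -0.003, -1.0]] [4.  3.4 4.1] [ 1.26 -1.21 -0.58] 0.732 59.167613157624146 [-0.16  0.81  0.17  1.96 -0.32  0.39 -2.06]
[[-28.5, 17.0], [-25.5, 20.3], [-22.5, 23.5], [-19.5, 27.3], [-16.5, 29.8], [-13.5, 31.1], [-10.5, 31.6], [-7.5, 31.6], [-4.5, 31.8], [-1.5, 31.9], [1.5, 32.2], [4.5, 32.1], [7.5, 32.3], [10.5, 32.2], [13.5, 31.3], [16.5, 28.9], [19.5, 26.3], [22.5, 23.2], [25.5, 20.5], [28.5, 17.8], [31.5, 14.2]]
front flat angle 2.1336990202777155
tab ((-0.5657196044921875, 0.1046295166015625), (22.29646873474121, 9.96474552154541), 11.400161743164062) 378
```

move_arm(
  motion=[
    [0,0,0,0,0,6,0.5],
    [0,0,0,0,0,12,0.5],
    [0,0,0,0,0,12,0.5],
  ],
)

```text
clock: 29.02
tool_pos: [0.5354, -0.0137, 0.096]
eef_rot: [0.89, -0.457, 0.001, 0.001]
contact_force: [1.1, 1.6, 7.5]
opening: 0.733
finger_force: 59.4
```

```bash
python3 flat.py
```

```text
29.02 [ 0.5354 -0.0137  0.096 ] [[0.583, -0.812, 0.002], [-0.812, -0.583, -0.002], [0.003, -0.0, -1.0]] [1.1 1.6 7.5] [ 0.32 -0.25 -0.1 ] 0.733 59.404500756645575 [-0.19  0.81  0.22  1.96 -0.41  0.41 -2.18]
[[-28.5, 17.3], [-25.5, 20.5], [-22.5, 23.5], [-19.5, 27.4], [-16.5, 29.9], [-13.5, 31.2], [-10.5, 31.5], [-7.5, 31.7], [-4.5, 31.7], [-1.5, 32.0], [1.5, 31.9], [4.5, 32.1], [7.5, 32.3], [10.5, 32.2], [13.5, 31.1], [16.5, 28.5], [19.5, 26.3], [22.5, 23.3], [25.5, 20.3], [28.5, 17.8], [31.5, 14.6]]
front flat angle 2.006462068109997
tab ((-1.189706802368164, -1.2855596542358398), (22.401214599609375, 9.633523941040039), 0.584189772605896) 394
```

The tab angle shows what happened: the screen turned with the nut while it was tight (moment −0.9 N m at total ≈324°), then the lugs were forced past the rib ends, at both passes. So −0.5 to −0.9 N m is "tight" and I must stop there. Next tight point is ≈120° after the last, ≈90° from here. Regrip 135° back.

move_arm(
  motion=[
    [0,0,0,0,0,0,0],
    [0,0,0,0,0,0,0],
    [0,0,0,0,0,0,0],
    [-1.2,-0.9,0,0,0,-10,0],
    [-1.2,-0.9,0,0,0,-20,0],
  ],
)

```text
clock: 29.7
tool_pos: [0.5347, -0.0109, 0.0949]
eef_rot: [0.957, -0.291, 0.0, 0.001]
contact_force: [0.8, -0.0, 0.3]
opening: 0.997
finger_force: 0.0
```

move_arm(
  motion=[
    [0,0,0,0,0,-10,0],
    [0,0,0,0,0,-20,0],
    [0,0,0,0,0,-30,0],
    [0,0,0,0,0,-40,0],
    [0,0,0,0,0,-50,0],
  ],
)

```text
clock: 30.32
tool_pos: [0.5348, -0.0112, 0.0949]
eef_rot: [0.99, 0.141, -0.0, 0.001]
contact_force: [-0.3, -0.5, 0.7]
opening: 1.003
finger_force: 0.0
```

move_arm(
  motion=[
    [0,0,0,0,0,-10,0],
    [0,0,0,0,0,-20,0],
    [0,0,0,0,0,-30,0],
    [0,0,0,0,0,-40,0],
    [0,0,0,0,0,-50,0],
  ],
)

```text
clock: 30.95
tool_pos: [0.5348, -0.0113, 0.0949]
eef_rot: [0.838, 0.546, -0.001, 0.001]
contact_force: [-0.1, -0.1, -0.2]
opening: 1.0
finger_force: 0.0
```

move_arm(
  motion=[
    [0,0,0,0,0,-10,0],
    [0,0,0,0,0,-15,0],
    [0,0,0,0,0,-15,0],
    [0,0,0,0,0,-15,0],
  ],
)

```text
clock: 31.45
tool_pos: [0.5351, -0.0111, 0.0951]
eef_rot: [0.762, 0.648, -0.0, 0.001]
contact_force: [0.6, -0.0, -0.3]
opening: 1.0
finger_force: 0.0
```

```bash
python3 flat.py;python3 -c "
from h import *
go(.5354,-.0122,.0961)"
```

```text
31.45 [ 0.5351 -0.0111  0.0951] [[0.16, 0.987, 0.001], [0.987, -0.16, -0.002], [-0.002, 0.001, -1.0]] [ 0.6 -0.  -0.3] [-0.03 -0.09 -0.02] 1.0 0.0 [ 0.13  0.81 -0.33  1.95  0.54  0.47 -0.76]
[[-28.5, 15.1], [-25.5, 18.4], [-22.5, 21.7], [-19.5, 24.9], [-16.5, 28.1], [-13.5, 29.7], [-10.5, 29.9], [-7.5, 30.1], [-4.5, 30.4], [-1.5, 30.5], [1.5, 30.6], [4.5, 30.9], [7.5, 31.1], [10.5, 30.9], [13.5, 30.4], [16.5, 28.0], [19.5, 25.1], [22.5, 22.7], [25.5, 20.1], [28.5, 17.2], [31.5, 14.3]]
front flat angle 3.1059835474572957
tab ((0.8488655090332031, 1.1969013214111328), (9.123123168945312, 22.69876480102539), 50.13960647583008) 264
shift [-1.2  0.4 -1. ] rot [0.1 0.1 0. ] yaw0 80.8 q7 -0.76
```

move_arm(
  motion=[
    [-1.2,0.4,-1,0,0,0,0.2],
    [-1.2,0.4,-1,0,0,0,0.5],
    [-1.2,0.4,-1,0,0,0,0.5],
    [-1.2,0.4,-1,0,0,0,0.5],
  ],
)

```text
clock: 32.0
tool_pos: [0.5356, -0.0121, 0.0963]
eef_rot: [0.761, 0.648, 0.0, 0.001]
contact_force: [0.0, 0.1, 0.2]
opening: 0.732
finger_force: 59.5
```

move_arm(
  motion=[
    [0,0,0,0,0,10,0.5],
    [0,0,0,0,0,20,0.5],
    [0,0,0,0,0,30,0.5],
    [0,0,0,0,0,40,0.5],
    [0,0,0,0,0,40,0.5],
  ],
)

```text
clock: 32.62
tool_pos: [0.5357, -0.0118, 0.0963]
eef_rot: [0.937, 0.35, 0.0, 0.001]
contact_force: [0.3, 1.0, 1.5]
opening: 0.735
finger_force: 59.5
```

```bash
python3 flat.py
```

```text
32.62 [ 0.5357 -0.0118  0.0963] [[0.755, 0.656, 0.002], [0.656, -0.755, -0.002], [0.0, 0.002, -1.0]] [0.3 1.  1.5] [ 0.05 -0.   -0.03] 0.735 59.513381346623646 [ 0.03  0.8  -0.16  1.95  0.29  0.41 -1.2 ]
[[-28.5, 16.7], [-25.5, 19.9], [-22.5, 23.1], [-19.5, 26.9], [-16.5, 29.4], [-13.5, 30.5], [-10.5, 30.5], [-7.5, 30.8], [-4.5, 31.0], [-1.5, 31.1], [1.5, 31.3], [4.5, 31.4], [7.5, 31.5], [10.5, 31.2], [13.5, 30.1], [16.5, 27.7], [19.5, 24.7], [22.5, 22.3], [25.5, 19.5], [28.5, 16.7], [31.5, 12.6]]
front flat angle 2.138216801764248
tab ((6.3275065422058105, -2.7804460525512695), (2.6801984310150146, 13.518421173095703), 1.659367561340332) 109
```

move_arm(
  motion=[
    [0,0,-1,0,0,0,0.5],
    [0,0,-2,0,0,0,0.5],
    [0,0,-3,0,0,0,0.5],
    [0,0,-4,0,0,0,0.5],
    [0,0,-4,0,0,0,0.5],
  ],
)

```text
clock: 33.3
tool_pos: [0.5355, -0.0119, 0.0981]
eef_rot: [0.937, 0.349, -0.0, 0.0]
contact_force: [7.0, 1.0, -26.0]
opening: 0.734
finger_force: 59.6
```

```bash
python3 nutang.py
```

```text
33.3 [ 0.5355 -0.0119  0.0981] [[0.756, 0.655, -0.0], [0.655, -0.756, -0.001], [-0.0, 0.0, -1.0]] [  7.   1. -26.] [ 0.2  -1.12  0.01] 0.734 59.55835309170652 [ 0.03  0.79 -0.16  1.95  0.29  0.42 -1.2 ]
top in tool 7572 -19.93733697175019 world z 0.11808564482467154
[(np.float64(93.14), np.float64(-6.0), array([31.3, 31. , 30.8])), (np.float64(93.15), np.float64(-7.0), array([31.3, 31. , 30.8])), (np.float64(93.15), np.float64(-4.0), array([31.4, 31. , 30.8]))]
```

move_arm(
  motion=[
    [0,0,3,0,0,0,0.5],
    [0,0,4.3,0,0,0,0.5],
    [0,0,4.3,0,0,10,0.5],
    [0,0,4.3,0,0,20,0.5],
    [0,0,4.3,0,0,25,0.5],
  ],
)

```text
clock: 33.98
tool_pos: [0.5364, -0.0116, 0.0963]
eef_rot: [0.99, 0.138, 0.001, 0.001]
contact_force: [3.7, 0.1, -7.1]
opening: 0.736
finger_force: 60.1
```

```bash
python3 -c "
from h import *
st()"
```

```text
33.98 [ 0.5364 -0.0116  0.0963] [[0.962, 0.273, 0.003], [0.273, -0.962, -0.001], [0.003, 0.002, -1.0]] [ 3.7  0.1 -7.1] [ 0.25 -0.52  0.87] 0.736 60.11976967798546 [-0.03  0.79 -0.06  1.95  0.11  0.39 -1.47]
```

move_arm(
  motion=[
    [0,0,0.2,0,0,4,0.5],
    [0,0,0.2,0,0,4,0.5],
  ],
)

```text
clock: 34.22
tool_pos: [0.5364, -0.0115, 0.0962]
eef_rot: [0.995, 0.103, 0.002, 0.0]
contact_force: [3.1, 0.6, -3.9]
opening: 0.732
finger_force: 59.4
```

```bash
python3 -c "
from h import *
st()"
```

```text
34.23 [ 0.5364 -0.0115  0.0962] [[0.979, 0.205, 0.003], [0.205, -0.979, -0.001], [0.003, 0.001, -1.0]] [ 3.1  0.6 -3.9] [ 0.61 -0.42 -0.23] 0.732 59.38538885966409 [-0.04  0.79 -0.04  1.95  0.08  0.39 -1.51]
```

move_arm(
  motion=[
    [0,0,0.2,0,0,4,0.5],
    [0,0,0.2,0,0,4,0.5],
  ],
)

```text
clock: 34.48
tool_pos: [0.5365, -0.0115, 0.0962]
eef_rot: [0.998, 0.069, 0.002, 0.0]
contact_force: [3.2, 1.7, -0.1]
opening: 0.737
finger_force: 59.5
```

```bash
python3 flat.py
```

```text
34.48 [ 0.5365 -0.0115  0.0962] [[0.991, 0.137, 0.003], [0.137, -0.991, -0.0], [0.003, 0.001, -1.0]] [ 3.2  1.7 -0.1] [ 0.73 -0.48 -0.14] 0.737 59.47993430978386 [-0.05  0.8  -0.03  1.96  0.05  0.39 -1.55]
[[-28.5, 16.4], [-25.5, 19.8], [-22.5, 23.0], [-19.5, 26.6], [-16.5, 28.8], [-13.5, 29.9], [-10.5, 30.3], [-7.5, 30.6], [-4.5, 30.6], [-1.5, 30.7], [1.5, 30.8], [4.5, 31.1], [7.5, 31.1], [10.5, 31.2], [13.5, 29.8], [16.5, 27.3], [19.5, 24.8], [22.5, 21.3], [25.5, 19.3], [28.5, 16.3], [31.5, 12.6]]
front flat angle 2.3884548320584487
tab ((5.118405342102051, 1.984856128692627), (13.952743530273438, 1.3300343751907349), 85.53358459472656) 59
```

move_arm(
  motion=[
    [0,0,0,0,0,2.5,0.5],
    [0,0,0,0,0,5,0.5],
  ],
)

```text
clock: 34.78
tool_pos: [0.5366, -0.0114, 0.0961]
eef_rot: [1.0, 0.027, 0.002, 0.001]
contact_force: [2.4, 1.2, 5.4]
opening: 0.734
finger_force: 61.4
```

```bash
python3 -c "
from h import *
st()"
```

```text
34.77 [ 0.5366 -0.0114  0.0961] [[0.999, 0.054, 0.004], [0.054, -0.999, -0.001], [0.003, 0.001, -1.0]] [2.4 1.2 5.4] [ 0.78 -0.59  2.4 ] 0.734 61.392484365496784 [-0.06  0.8  -0.01  1.96  0.02  0.39 -1.6 ]
```

move_arm(
  motion=[
    [0,0,0,0,0,0,0.5],
    [0,0,0,0,0,0,0.5],
  ],
)

```text
clock: 35.02
tool_pos: [0.5366, -0.0115, 0.0961]
eef_rot: [1.0, 0.024, 0.002, 0.0]
contact_force: [3.3, 2.0, 5.2]
opening: 0.736
finger_force: 60.2
```

```bash
python3 -c "
from h import *
st()"
```

```text
35.02 [ 0.5366 -0.0115  0.0961] [[0.999, 0.049, 0.003], [0.049, -0.999, -0.001], [0.003, 0.001, -1.0]] [3.3 2.  5.2] [ 0.99 -0.62  1.02] 0.736 60.23087066816515 [-0.06  0.8  -0.01  1.96  0.02  0.39 -1.6 ]
```

Clear now: +2.4 N m while turning, +1.0 N m held, nut at its end height — tight. Stop, release, retreat.

move_arm(
  motion=[
    [0,0,0,0,0,0,0],
    [0,0,0,0,0,0,0],
    [0,0,0,0,0,0,0],
    [0,0,-30,0,0,0,0],
    [0,0,-70,0,0,0,0],
  ],
)

```text
clock: 35.65
tool_pos: [0.534, -0.0124, 0.1652]
eef_rot: [1.0, 0.024, -0.001, 0.001]
contact_force: [0.2, -0.5, -0.6]
opening: 1.002
finger_force: 0.0
```

move_arm(
  motion=[
    [0,0,-40,0,0,0,0],
    [-30,0,-60,0,0,0,0],
    [-30,0,-60,0,0,0,0],
  ],
)

```text
clock: 36.02
tool_pos: [0.5039, -0.014, 0.2265]
eef_rot: [1.0, 0.024, 0.0, 0.001]
contact_force: [-0.4, 0.3, -0.2]
opening: 1.002
finger_force: 0.0
```

```bash
python3 -c "
from h import *
st()
w=snap('wrist');W=w['W'];c=np.array([.5353,-.0123]);D=np.hypot(W[...,0]-c[0],W[...,1]-c[1])
m=(D>.019)&(D<.031)&(W[...,2]>.1)&(W[...,2]<.13);z=W[m];A=np.c_[z[:,:2]-c,np.ones(len(z))];print('nut top plane',np.linalg.lstsq(A,z[:,2],rcond=None)[0],len(z))
q=W[(D<.05)&(W[...,2]>.112)&(W[...,2]<.122)];print(np.array(cv2.minEnclosingCircle((q[:,:2]*1e4).astype(np.float32))[0]),cv2.minEnclosingCircle((q[:,:2]*1e4).astype(np.float32))[1])
t=W[(D<.02)&(W[...,2]>.138)&(W[...,2]<.15)];print('tab top',np.median(t[:,2]),t.mean(0))
f=w['frame'];s=snap('scene');save(np.hstack([cv2.resize(f,(400,300)),cv2.resize(s['frame'][140:300,130:380],(400,300))]),'end.png')
"
```

```text
36.02 [ 0.5039 -0.014   0.2265] [[0.999, 0.048, 0.001], [0.048, -0.999, -0.002], [0.001, 0.002, -1.0]] [-0.4  0.3 -0.2] [ 0.05 -0.05  0.  ] 1.002 0.0 [-0.06  0.55 -0.01  1.95  0.01  0.65 -1.6 ]
nut top plane [-0.00093697  0.00625126  0.11643787] 2579
[5345.54345703 -114.58419037] 346.6702880859375
tab top 0.14273892762326698 [ 0.53665742 -0.011296    0.14245258]
```

View pics/end.png

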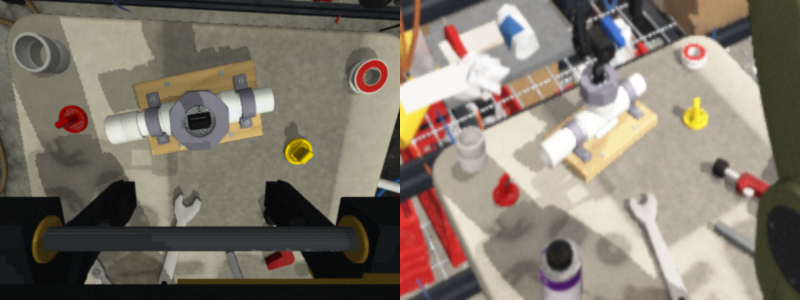

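The end picture shows the nut level on the tee (200,120), with the tab up through its hole. The nut's top is at 116.4 mm. The coupling and tape haven't moved, and the gripper is clear.

```bash
python3 -c "
from plant import finish_job
print(finish_job())"
```

```text
the job is handed in; nothing more can be done
None
```

The job is handed in: the screen is seated flat with its tab up, and the ring nut is screwed down on it and held about 1 N m when I let go; on the way I overtightened it twice, forcing its lugs past the rib ends, before it tightened on the third pass, and the coupling and tape reel were not touched.

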